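# Hang the two-egg holder on the slotted upright

### The arm

A 6-joint arm with a two-finger parallel gripper is mounted at the origin on the work surface. World frame = base frame: x ahead of the robot, y to its left, z up, the work surface at z = 0. Lengths are in mm, angles in rad, forces in N, time in s.
With the tool pointing down it reaches from about 350 to 975 mm from the base axis. Payload 7.1 kg.
Tool frame: the origin (TCP) lies on the centre line of the jaws, within the pads' length; the fingertips stand 25 mm ahead of it and the grasp point (between the pads) lies 6 mm ahead of it (ctrl.nose_length is the distance from the TCP to the fingertips, in mm); x points along the fingers, y is the direction in which the jaws open and shut, and the axes are right-handed (so a half turn about x gives the same grasp; the last joint's range is limited). The gripper opens to 88 mm and grips with 3 to 60 N. Pads are 20 mm wide; open, the fingers measure 115 mm over their backs; the gripper's body (75 mm by 178 mm) begins 61 mm behind the grasp point.
Start: joints at [1.298, 0.423, 1.63, -0, 1.089, -0.019], TCP at [156.896, 604.97, 247.675] pointing down, gripper open.
Joint ranges: [-3, 3], [-0.9, 2.11], [0.09, 2.58], [-1.31, 4.45], [0.11, 2.69], [-2.54, 2.54]. Speed limits (rad/s): [2.39, 2.39, 3.01, 3.14, 3.14, 3.14].

### API

Orientations are given as a rotation vector (axis times angle).
In Python, from workcell import ctrl gives the robot as it stands.
- The arm moves only by the tool arm_command, never from a script. Its argument "deltas" is a list of rows, each a list of 4 numbers: the shift along the tool's x, y, z in m, then the turn about the tool's x in rad. In form: [[tx, ty, tz, yaw], ...]. A call has 1 to 10 rows; each row shifts and turns the pose as measured when the row begins, along the tool's axes as they then stand; what a row does not reach is not made up. A row lasts 1/10 s, in which the tool goes at most 50 mm and 8.59 degrees, less where a joint would pass 70% of its speed; a pose out of reach is approached as far as the arm can. A call is refused whole if a number of a shift passes 0.05 or a number of a turn 0.15, either way. A call with a gripper value outside its range is refused whole. "hand" is the finger opening in m, from 0 to 0.0878, set as the call begins (left out, the last holds). The fingers move at their own pace and stop on an object; the grip force is fixed at half the most. Time passes only in rows, so rows that do not move let the fingers close. It gives the time, the measured TCP pose, the force and the opening at its end, in the units of the state.
- ctrl.get_obs(): the state, without advancing time (a new reading comes with each control period).
- ctrl.get_image(name): name is "scene" or "top" or "wrist"; returns the picture (384x512x3 uint8, red, green, blue); there is no depth.
- ctrl.get_calibration(name): a dict with "fx", "fy", "cx", "cy" (pixels), "R" (3x3) and "t" (3): a world point X has camera coordinates R X + t. Camera axes: x right, y down, z forward; pixel columns grow to the right and rows downward; lengths in mm; the calibration is good to about 2 mm. A picture is of the moment at which its call begins: read the wrist's pose just before it. get_calibration takes no time and is no camera call; for the wrist camera it gives the pose at the moment of the call.
- ctrl.close_job(): hands the job in, once; it reports no verdict.
The state is a dict: "t": time; "qpos": joint angles; "qvel": joint speeds; "joint_torque": joint torques, N m; "ee_pos": TCP position; "orientation": TCP orientation; "ft_force": force on the tool from outside, world axes, zero at the start; "moment": the same for the moment, N m; "width": finger opening in mm.
Only numpy, scipy, OpenCV 4.12 (cv2) and the standard library are available. Lean on these libraries where they do the work, as an engineer would, in place of code of your own. Each camera call takes 0.05 s, during which the arm holds its last target.

### The job

Hang the aluminium egg holder on the slotted upright: hook its two claws into the top two slots and press it down until it is fully seated and the sprung catch has snapped out above its back plate. Leave it hanging level and still there, and do not disturb the egg tray, calliper, balance or jar.

Things in the scene. Friction and masses are not known exactly. Their poses are not given: they have to be found in the camera images.
- upright: Grey hollow channel post fixed to the bench, 265 mm tall, 44 mm wide (y), 44 mm deep; its foot (120 mm wide, x 5 to 105 mm, 12 mm thick) lies behind the front. Origin on the bench under the middle of its front face (plane x = 0); -x points out of the front, z up. The front is a 5 mm steel strip with three slots on its middle line (y = 0). It never moves; hollow 34 mm deep behind the strip.
- slot_nominal (a point): Middle of the lower edge of the top slot in the front plane, IF the strip sat at nominal height (185 mm). The strip really sits anywhere from 12 mm lower to 12 mm higher; no reading tells how much (the 'height error'). Slots are 14 mm wide, 31 mm tall; the other two have lower edges 50 and 100 mm below this one. Axes as upright.
- catch (a joint): Dark sprung block above the top slot, 18 mm wide, 10 mm tall, sticking 9 mm out of the strip's front; underside 36 mm above the top slot's lower edge. 0 = out, 0.009 = pushed flush; spring 4 N at 0, 7.5 N at 0.009. The back plate pushes it in as the claws enter; once the holder is pressed fully down it springs out 2 mm above the plate's upper edge and locks it.
- holder: Loose aluminium bracket for two eggs, 0.3 to 0.5 kg, standing on its floor plate (130 x 120 x 6 mm). Origin under the floor plate, z up; floor x -68 to 62 mm, y +-60 mm. Rib along the middle: 12 mm thick, x -64 to 61 mm, top at 82 mm. Egg cups at y = +-34 mm, 48 mm wide, tops at 18 mm. Back plate at +x: x 61 to 67 mm, 40 mm wide, 119 mm tall, with two claws behind it.
- holder_claw (a point): Rear end of the upper claw, at its neck's underside (82, 0, 85 mm from the holder's origin). Each claw, 9 mm wide on the middle line: a neck 15 mm out of the plate, 10 mm tall, and below its end a lip 8 mm thick hanging 14 mm down, leaving a 7 mm gap to the plate. Claws span z 71 to 95 and, 50 mm lower, 21 to 45 mm above the origin.
- holder_back (a point): Middle of the back plate's rear surface (67, 0, 60 mm from the holder's origin). Holder +x along upright +x, the claws enter straight with the underside 114 to 121 mm above the bench plus the height error; this point then comes to the strip's front plane. Pressed down, the necks rest on the slots' lower edges: underside at 100 mm plus the height error.
- holder_grip (a point): Point inside the holder's rib, midway between the claws in height, 62 mm above the holder's underside and at x = +15 mm: a good place to grip, from above, fingers either side of the rib (y). Held higher than the straight entry, the upper claw can strike the catch instead of the strip.
- egg_tray: Cardboard tray with eggs, 190 x 190 mm, 73 mm tall; bystander. Origin under its centre.
- caliper: Digital calliper lying flat, 190 mm long along x, 14 mm tall; bystander.
- balance: White laboratory balance, 220 x 180 mm, 61 mm tall with round pan; bystander. Origin under its centre.
- jar: Clear jar, 64 mm across, 95 mm tall; bystander. Origin under its centre.
Mind the look-alikes: they are no part of the job. Of the things that look like the holder, take the one that is farthest from the robot's base at the start.

How it is judged (in metres and radians):
On the way:
1. the claws are through the slots and the back plate is pushing the catch in (x of holder_back in the frame of upright above -0.005 m and value of joint catch above 0.004 m), for 0.05 s.
At the end, for the whole second after the job is handed in: The holder hangs in the top two slots: the middle of its back plate within 4 mm of the strip's front and within 5 mm of its middle line, underside 83 to 117 mm above the bench (wherever the strip sits), level within 0.08 rad, at rest, and the catch fully out (within 2 mm) above the back plate (x of holder_back in the frame of upright between -0.004 and 0.003 m and y of holder_back in the frame of upright between -0.005 and 0.005 m and z of holder in the frame of upright between 0.083 and 0.117 m and value of joint catch below 0.002 m and angle between holder's own z axis and vertical below 0.08 rad and linear speed of holder below 0.02 m/s); the robot touches nothing.
It fails at once if the egg tray was moved more than 20 mm (distance of egg_tray from where it was at the start of the episode above 0.02 m).
It fails at once if the calliper was moved more than 20 mm (distance of caliper from where it was at the start of the episode above 0.02 m).
It fails at once if the balance was moved more than 20 mm (distance of balance from where it was at the start of the episode above 0.02 m).
It fails at once if the jar was moved more than 20 mm (distance of jar from where it was at the start of the episode above 0.02 m).
It also fails if it takes over 48 s, if anything falls off the work surface, if the arm or the gripper's body presses on something with over 40 N, if the wrist force passes 120 N, or if a joint passes its speed limit or range.

## Working session

There is one attempt and no reset: what is moved stays moved. The work goes in short steps, Python scripts to look and compute and a tool call to move; the robot and the scene stay as the last step left them, time stands still between calls to the robot, and variables do not carry over. Pictures are saved under pics/ and viewed, and the job is handed in when it is done.

Besides the shell and the picture viewer there is one more tool, called by a JSON object that holds its "name" and its "arguments". arm_command: Moves the arm, as the interface text tells. Its arguments: {"type":"object","properties":{"deltas":{"type":"array","items":{"type":"array","items":{"type":"number"}}},"hand":{"type":"number"}},"required":["deltas"]}

```bash
mkdir -p pics; ls; cat > h.py <<'E'
import numpy as np,cv2
from workcell import ctrl
def snap(n,f,s=1.5):
    c=ctrl.get_calibration(n); im=ctrl.get_image(n)
    cv2.imwrite('pics/'+f+'_raw.png',im[:,:,::-1])
    cv2.imwrite('pics/'+f+'.png',cv2.resize(im[:,:,::-1],None,fx=s,fy=s,interpolation=cv2.INTER_CUBIC)); return c
E
python3 - <<'E'
from h import *
import pickle
C={n:snap(n,n+'0') for n in ['scene','top','wrist']}
pickle.dump(C,open('C.pkl','wb'))
print(C); print(ctrl.get_obs())
E
```

```text
pics
{'scene': {'fx': 351.9175927106619, 'fy': 351.9175927106619, 'cx': 254.47243650004037, 'cy': 190.68813298563026, 'R': array([[ 0.0859426 ,  0.9962493 ,  0.01006013],
       [ 0.6891626 , -0.05215331, -0.72272743],
       [-0.71949203,  0.06904614, -0.69105995]]), 't': array([ -47.86282799, -258.44561883, 1515.26979232])}, 'top': {'fx': 374.6091340043664, 'fy': 374.6091340043664, 'cx': 257.12217175313845, 'cy': 194.8986286483118, 'R': array([[ 0.02005357, -0.99979271, -0.00352016],
       [-0.98576195, -0.01918398, -0.16704893],
       [ 0.16694677,  0.00681997, -0.98594232]]), 't': array([  12.89821774,  538.88615734, 1382.84352603])}, 'wrist': {'fx': 273.1496617149771, 'fy': 273.1496617149771, 'cx': 252.56286137106213, 'cy': 190.68259989944764, 'R': array([[ 0.25121108,  0.96793117, -0.00149871],
       [ 0.93528592, -0.2423392 ,  0.25789913],
       [ 0.24926541, -0.06618884, -0.96617069]]), 't': array([-624.12836083,  -31.50020036,  390.64752636])}}
{'t': 0.15, 'qpos': array([ 1.29798578e+00,  4.23680148e-01,  1.63049253e+00, -2.06151584e-05,
        1.08859044e+00, -1.90242376e-02]), 'qvel': array([ 0.00129192, -0.00138081, -0.00182319, -0.00121571, -0.00154083,
        0.00063332]), 'joint_torque': array([ 1.41121304e-04, -5.44990575e+01, -2.73919737e+01,  6.42945268e-02,
        2.05310842e-02, -9.35561934e-05]), 'ee_pos': array([156.80792408, 604.60252891, 247.07959193]), 'orientation': array([ 0.1983097 ,  1.56175192, -0.20013695]), 'ft_force': array([0.27125975, 0.60410771, 0.13098476]), 'moment': array([ 0.02292724, -0.03557654,  0.00596949]), 'width': 87.57947208446299}
```

View pics/scene0.png

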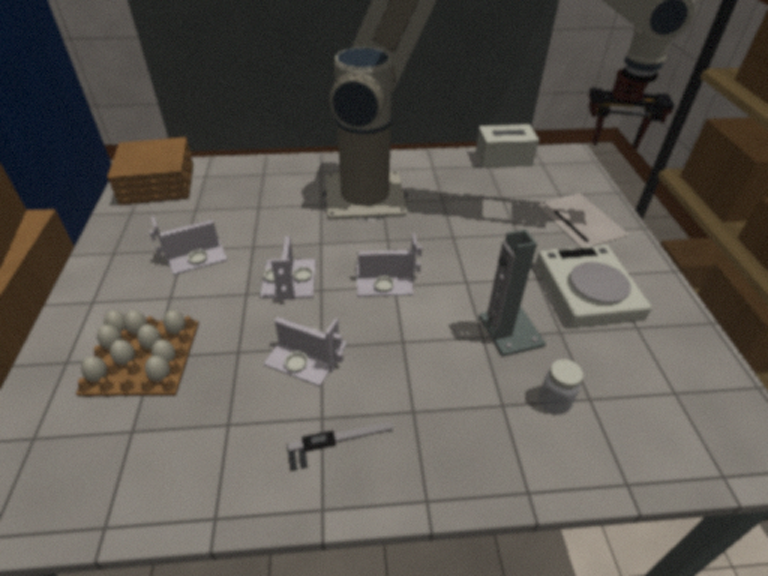

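View pics/top0.png

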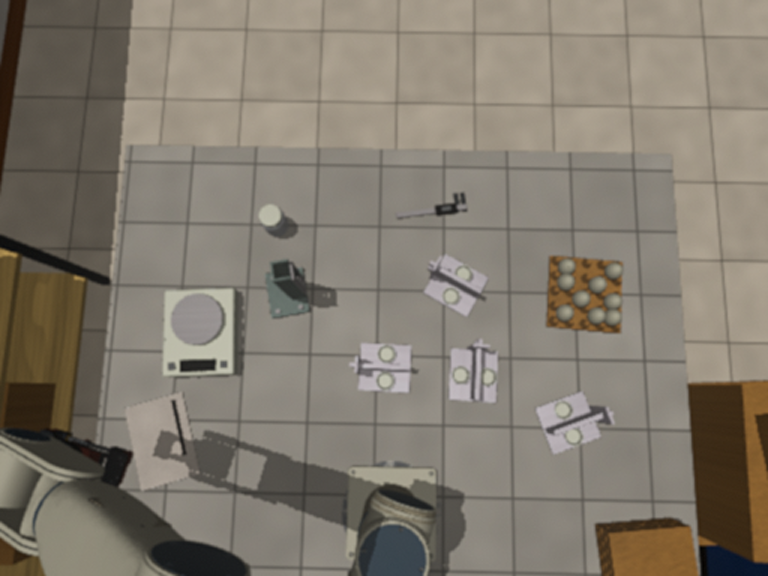

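View pics/wrist0.png

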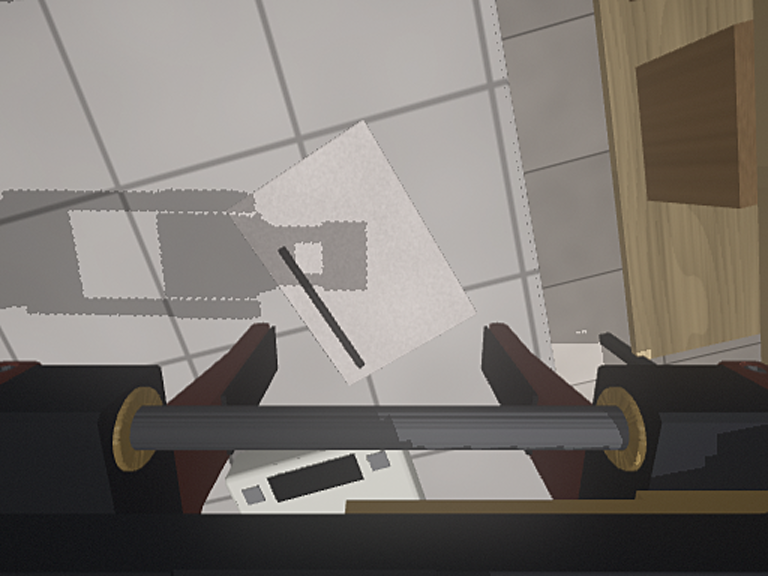

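The holder farthest from the base looks like the one at top-image (455,285); the upright is at (287,290). I'll zoom in to measure both.

```bash
python3 - <<'E'
import cv2,numpy as np
a=cv2.imread('pics/top0_raw.png'); b=cv2.imread('pics/scene0_raw.png')
f=lambda im,x,y,w,h,s:cv2.resize(im[y:y+h,x:x+w],None,fx=s,fy=s,interpolation=cv2.INTER_CUBIC)
cv2.imwrite('pics/c1.png',np.hstack([f(a,275,160,60,60,6.6),f(a,165,160,60,60,6.6)]))
cv2.imwrite('pics/c2.png',np.hstack([f(b,170,205,65,55,6),f(b,310,145,65,95,3.4737)[:330]]))
E
```

```text
(no output)
```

View pics/c1.png

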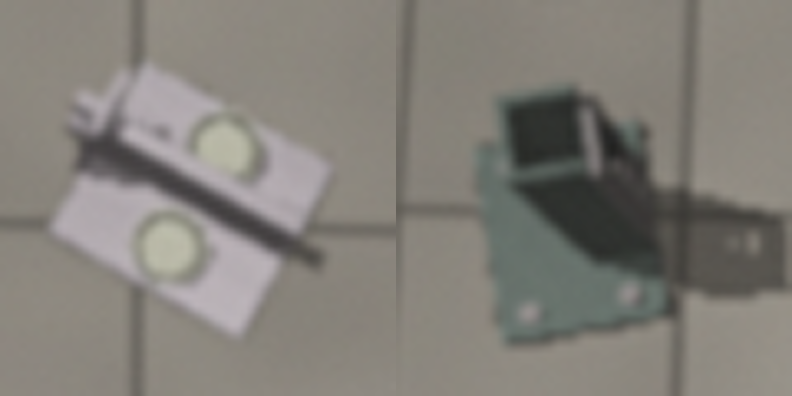

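View pics/c2.png

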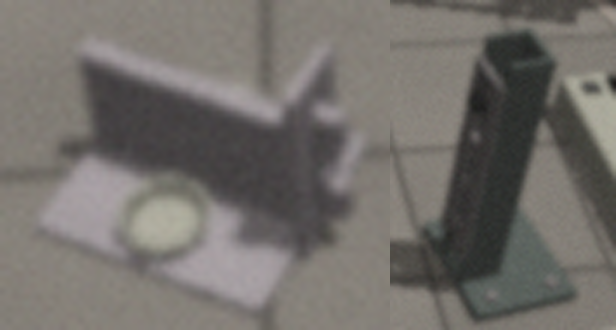

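```bash
cat >> h.py <<'E'
import pickle
from scipy.optimize import least_squares
def proj(c,X):
    X=np.atleast_2d(X); p=X@c['R'].T+c['t']; return np.c_[c['fx']*p[:,0]/p[:,2]+c['cx'],c['fy']*p[:,1]/p[:,2]+c['cy']]
def place(q,P):
    P=np.atleast_2d(np.array(P,float)); c,s=np.cos(q[2]),np.sin(q[2])
    return np.c_[q[0]+c*P[:,0]-s*P[:,1],q[1]+s*P[:,0]+c*P[:,1],P[:,2]]
def fit(obs,q0):  # obs: list of (cal, pts3, px)
    f=lambda q:np.concatenate([(proj(c,place(q,P))-np.array(u)).ravel() for c,P,u in obs])
    r=least_squares(f,q0,loss='soft_l1'); return r.x,r.fun.reshape(-1,2) if 0 else f(r.x).reshape(-1,2)
E
python3 - <<'E'
from h import *
C=pickle.load(open('C.pkl','rb'))
def un(px,s,ox,oy,dx=0): return [((u-dx+.5)/s-.5+ox,(v+.5)/s-.5+oy) for u,v in px]
# holder top: floor corners z=6
t=un([(145,62),(330,162),(240,338),(48,230)],6.6,275,160)
# claws at +x (left-up). corners: (62,-60)=top? 
s=un([(38,228),(262,308)],6,170,205)
P=[(62,-60,6),(-68,-60,6),(-68,60,6),(62,60,6)]
q,r=fit([(C['top'],P,t)],[600,-150,1.0]); print('holder',q,r.round(1).tolist())
q,r=fit([(C['top'],P,t),(C['scene'],[(-68,-60,6),(62,-60,6)],s)],[600,-150,1.0]); print('holder',q,r.round(1).tolist())
t=un([(508,347),(672,318),(497,97),(512,182)],6.6,165,160,396)
P=[(105,-60,12),(5,-60,12),(44,22,265),(44,-22,265)]
q,r=fit([(C['top'],P,t)],[600,200,1.5]); print('upr',q,r.round(1).tolist())
s=un([(428,228),(476,318),(577,293),(486,38),(552,62),(530,33)],3.4737,310,145,390)
Ps=[(5,-60,12),(5,60,12),(105,60,12),(0,-22,265),(44,22,265),(44,-22,265)]
print(proj(C['scene'],place(q,Ps))-s)
for n in C: print(n,-C[n]['R'].T@C[n]['t'])
E
```

```text
holder [ 571.80348731 -155.14675383    1.07849046] [[-0.4, -0.4], [0.7, 0.2], [0.0, -0.0], [-0.2, 0.2]]
holder [ 570.9166182  -155.09339807    1.07823631] [[-0.4, -0.2], [0.7, 0.4], [-0.0, 0.2], [-0.2, 0.4], [-0.3, 0.0], [0.3, 0.9]]
upr [547.95141449 313.07189731  23.43618886] [[25.5, -0.7], [-24.7, 0.0], [2.4, 0.1], [-2.3, 0.4]]
[[ 26.1061932   -3.87772951]
 [ 18.07921504  -1.82227751]
 [-43.35343078   4.17094465]
 [ 30.72135181  -2.3649359 ]
 [ -1.60274184   0.2496335 ]
 [  2.09751517  -1.43910081]]
scene [1272.44904953  -70.41901476  860.838028  ]
top [ 300.09355959   13.80258024 1453.46971635]
wrist [ 88.87473602 622.33606799 384.62067421]
```

```bash
python3 - <<'E'
from h import *
C=pickle.load(open('C.pkl','rb'))
def un(px,s,ox,oy,dx=0): return [((u-dx+.5)/s-.5+ox,(v+.5)/s-.5+oy) for u,v in px]
t=un([(508,347),(672,318),(497,97),(512,182)],6.6,165,160,396)
P=[(105,60,12),(5,60,12),(44,-22,265),(44,22,265)]
q,r=fit([(C['top'],P,t)],[600,200,1.5]); print('upr',q,r.round(1).tolist())
s=un([(428,228),(476,318),(577,293),(486,38),(552,62),(530,33)],3.4737,310,145,390)
Ps=[(5,60,12),(5,-60,12),(105,-60,12),(0,22,265),(44,-22,265),(44,22,265)]
print(proj(C['scene'],place(q,Ps))-s)
q,r=fit([(C['top'],P,t),(C['scene'],Ps,s)],q); print('upr',q,r.round(1).tolist())
E
```

```text
upr [591.91814802 207.67484148   1.86664398] [[6.8, -8.4], [6.8, -10.9], [6.2, -10.6], [7.2, -10.8]]
[[-6.5847415   8.29267064]
 [-0.99382643 10.23613863]
 [-1.96156271  7.8750408 ]
 [-5.91028884  9.88021469]
 [-1.52773883  9.12899509]
 [-4.39655888  7.5435348 ]]
upr [551.90387044 226.75656125   1.77119302] [[-0.6, -0.4], [0.0, -0.6], [0.1, -0.1], [-0.2, 0.1], [-1.8, -1.3], [0.3, 0.0], [0.2, 0.4], [-2.0, 0.1], [1.2, 0.2], [-0.2, -1.1]]
```

```bash
cat >> h.py <<'E'
from scipy.spatial.transform import Rotation as Ro
def pose():
    o=ctrl.get_obs(); return np.array(o['ee_pos']),Ro.from_rotvec(o['orientation']).as_matrix(),o
def need(tx,ty,tz,yaw=None):
    p,R,o=pose(); d=R.T@(np.array([tx,ty,tz])-p)
    # yaw: wanted azimuth of tool -z or z (camera side). camera azimuth computed from tool z sign
    cam=-(ctrl.get_calibration('wrist')['R'].T@ctrl.get_calibration('wrist')['t'])-p
    s=np.sign(cam@R[:,2]); a=s*R[:,2]; az=np.arctan2(a[1],a[0])
    print('t',round(o['t'],2),'pos',p.round(1),'camaz',az.round(4),'camside',s,'F',o['ft_force'].round(1),'w',round(o['width'],1),'q6',o['qpos'][5].round(2),'tilt',R[:,0].round(3))
    print('delta tool mm',d.round(1),'norm',np.linalg.norm(d).round(1))
    if yaw is not None:
        e=(yaw-az+np.pi)%(2*np.pi)-np.pi
        print('world yaw err',e.round(4),'-> tool-x turn',(-e).round(4) )
E
python3 - <<'E'
from h import *
need(578,-142,300,1.078)
E
```

```text
t 0.15 pos [156.8 604.6 247.1] camaz 2.8878 camside -1.0 F [0.3 0.6 0.1] w 87.6 q6 -0.02 tilt [-0.    -0.001 -1.   ]
delta tool mm [ -52.2 -617.   595.1] norm 858.8
world yaw err -1.8098 -> tool-x turn 1.8098
```

{"name": "arm_command", "arguments": {"deltas": [[-0.006,-0.035,0.034,0],[-0.006,-0.035,0.034,0],[-0.006,-0.035,0.034,0],[-0.006,-0.035,0.034,0],[-0.006,-0.035,0.034,0],[-0.006,-0.035,0.034,0],[-0.006,-0.035,0.034,0],[-0.006,-0.035,0.034,0],[-0.006,-0.035,0.034,0],[-0.006,-0.035,0.034,0]]}}

```text
t: 1.15
ee_pos: [399.8, 175.0, 306.1]
orientation: [0.189, 1.563, -0.193]
ft_force: [0.9, 1.3, 0.6]
width: 87.8
```

```bash
python3 -c "
from h import *
need(578,-142,300,1.078)"
```

```text
t 1.15 pos [399.8 175.  306.1] camaz 2.8985 camside -1.0 F [0.9 1.3 0.6] w 87.8 q6 -0.94 tilt [-0.001 -0.002 -1.   ]
delta tool mm [   6.7 -264.8  249.2] norm 363.7
world yaw err -1.8205 -> tool-x turn 1.8205
```

{"name": "arm_command", "arguments": {"deltas": [[0,-0.035,0.033,0],[0,-0.035,0.033,0],[0,-0.035,0.033,0],[0,-0.035,0.033,0],[0,-0.035,0.033,0],[0,-0.035,0.033,0],[0,-0.035,0.033,0],[0,-0.01,0.01,0.14],[0,0,0,0.14],[0,0,0,0.14]]}}

```text
t: 2.15
ee_pos: [578.1, -151.5, 306.5]
orientation: [0.535, 1.501, -0.536]
ft_force: [-0.4, 0.5, 0.2]
width: 87.9
```

{"name": "arm_command", "arguments": {"deltas": [[0,0,0,0.14],[0,0,0,0.14],[0,0,0,0.14],[0,0,0,0.14],[0,0,0,0.14],[0,0,0,0.14],[0,0,0,0.14],[0,0,0,0.14],[0,0,0,0.14],[0,0,0,0.14]]}}

```text
t: 3.15
ee_pos: [576.0, -152.0, 302.6]
orientation: [1.616, 0.882, -1.624]
ft_force: [-0.1, -0.1, 0.2]
width: 87.6
```

```bash
python3 -c "
from h import *
need(578,-142,300,1.078)
c=snap('wrist','w1'); pickle.dump((c,pose()[:2]),open('w1.pkl','wb'))"
```

```text
t 3.15 pos [ 576.  -152.   302.6] camaz 0.9949 camside -1.0 F [-0.1 -0.1  0.2] w 87.6 q6 0.3 tilt [-0.005  0.    -1.   ]
delta tool mm [ 2.6 -3.7 -9.5] norm 10.5
world yaw err 0.0831 -> tool-x turn -0.0831
```

View pics/w1.png

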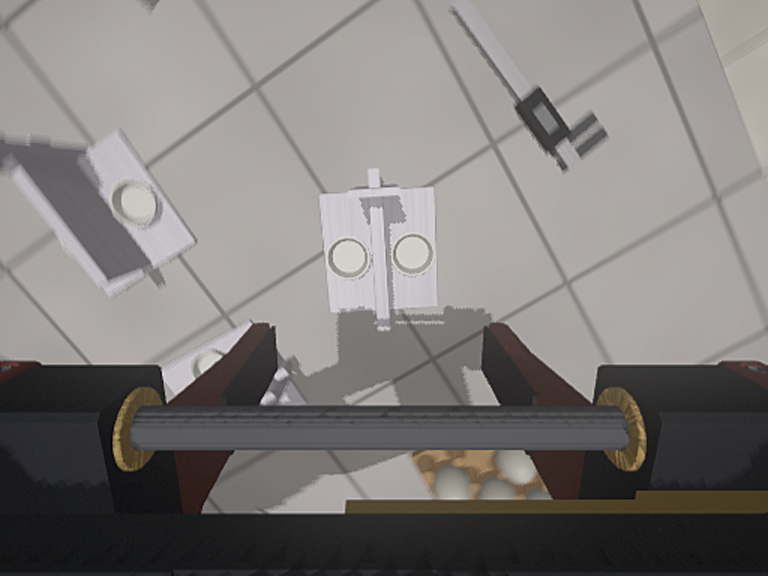

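```bash
python3 -c "
import cv2
a=cv2.imread('pics/w1_raw.png')[105:230,200:305]
cv2.imwrite('pics/c3.png',cv2.resize(a,None,fx=4.8,fy=4.8,interpolation=cv2.INTER_CUBIC))"
```

```text
(no output)
```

View pics/c3.png

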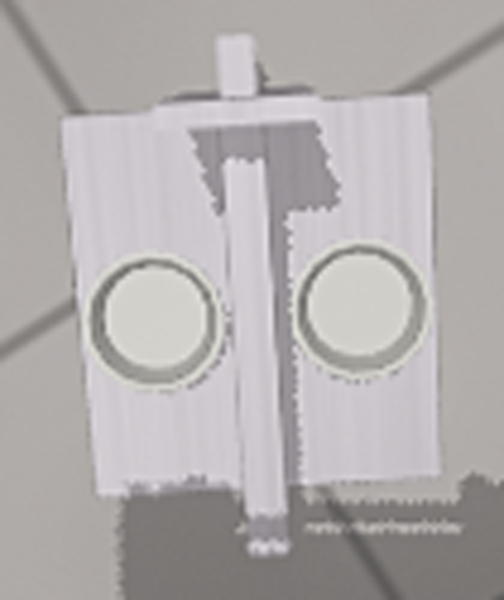

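```bash
python3 - <<'E'
from h import *
c,_=pickle.load(open('w1.pkl','rb'))
def un(px,s,ox,oy,dx=0): return [((u-dx+.5)/s-.5+ox,(v+.5)/s-.5+oy) for u,v in px]
u=un([(62,120),(429,95),(441,473),(98,494),(250,553),(289,551),(218,37),(252,35)],4.8,200,105)
P=[(62,60,6),(62,-60,6),(-68,-60,6),(-68,60,6),(-64,6,82),(-64,-6,82),(82,4.5,95),(82,-4.5,95)]
q,r=fit([(c,P,u)],[571,-155,1.078]); print(q,r.round(1).tolist())
g=place(q,[(15,0,68)])[0]; print(g)
need(*g,q[2])
E
```

```text
[ 572.94801903 -155.9318073     1.05916701] [[-0.6, -0.8], [0.3, -0.7], [0.1, 0.7], [-0.1, 0.6], [-0.1, 0.8], [0.3, 0.7], [-0.2, -0.3], [0.2, -0.4]]
[ 580.29199761 -142.85258795   68.        ]
t 3.2 pos [ 575.9 -152.   302.6] camaz 0.9875 camside -1.0 F [-0.7 -0.8  0.3] w 87.7 q6 0.31 tilt [-0.005  0.001 -1.   ]
delta tool mm [234.5  -0.3 -10.6] norm 234.8
world yaw err 0.0717 -> tool-x turn -0.0717
```

{"name": "arm_command", "arguments": {"deltas": [[0,0,-0.005,-0.035],[0,0,-0.0055,-0.035],[0.04,0,0,0],[0.04,0,0,0],[0.03,0,0,0],[0.01,0,0,0],[0,0,0,0]]}}

```text
t: 3.9
ee_pos: [584.2, -140.9, 180.7]
orientation: [1.552, 0.943, -1.553]
ft_force: [0.6, 0.2, -0.0]
width: 87.8
```

```bash
python3 -c "
from h import *
need(580.3,-142.9,68,1.059)
c=snap('wrist','w2'); pickle.dump((c,pose()[:2]),open('w2.pkl','wb'))"
```

```text
t 3.9 pos [ 584.2 -140.9  180.7] camaz 1.0916 camside -1.0 F [ 0.6  0.2 -0. ] w 87.8 q6 0.22 tilt [-0. -0. -1.]
delta tool mm [112.7  -2.6   3.5] norm 112.8
world yaw err -0.0326 -> tool-x turn 0.0326
```

View pics/w2.png

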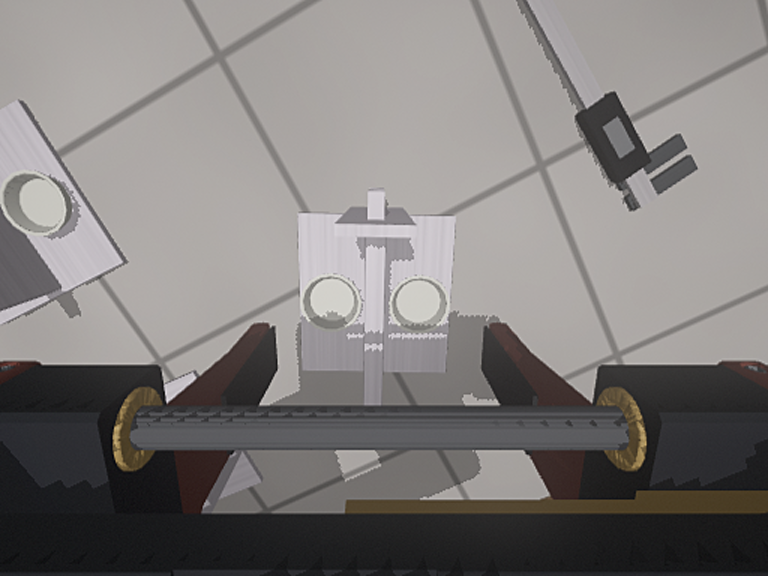

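```bash
python3 - <<'E'
from h import *
c,_=pickle.load(open('w2.pkl','rb'))
def un(px,s,ox,oy,dx=0): return [((u-dx+.5)/s-.5+ox,(v+.5)/s-.5+oy) for u,v in px]
u=un([(299,213),(455,216),(445,373),(367,190),(383,190),(335,235),(416,237)],1.5,0,0)
P=[(62,60,6),(62,-60,6),(-68,-60,6),(82,4.5,95),(82,-4.5,95),(61,20,119),(61,-20,119)]
q,r=fit([(c,P,u)],[571,-155,1.078]); print(q,r.round(1).tolist())
need(*place(q,[(15,0,68)])[0],q[2])
need(*place([572.9,-155.9,1.059],[(15,0,68)])[0],q[2])
E
```

```text
[ 572.70987348 -156.00045688    1.0714231 ] [[-1.6, -0.5], [0.6, -0.3], [0.2, -0.2], [0.3, 0.1], [0.9, 0.4], [-0.8, 0.2], [-0.1, -0.0]]
t 3.95 pos [ 584.6 -141.   181.4] camaz 1.0912 camside -1.0 F [-0.4  0.4  0.3] w 87.8 q6 0.22 tilt [ 0.001 -0.001 -1.   ]
delta tool mm [113.4  -3.4   3.7] norm 113.5
world yaw err -0.0198 -> tool-x turn 0.0198
t 3.95 pos [ 584.6 -141.   181.4] camaz 1.0912 camside -1.0 F [-0.4  0.4  0.3] w 87.8 q6 0.22 tilt [ 0.001 -0.001 -1.   ]
delta tool mm [113.4  -3.1   3.6] norm 113.5
world yaw err -0.0198 -> tool-x turn 0.0198
```

{"name": "arm_command", "arguments": {"deltas": [[0.02,-0.003,0.0035,0.02],[0.04,0,0,0],[0.03,0,0,0],[0.015,0,0,0],[0,0,0,0]]}}

```text
t: 4.45
ee_pos: [589.1, -144.7, 83.7]
orientation: [1.571, 0.919, -1.548]
ft_force: [0.0, 0.1, 0.2]
width: 87.7
```

```bash
python3 -c "
from h import *
need(580,-142.9,68,1.068)"
```

```text
t 4.45 pos [ 589.1 -144.7   83.7] camaz 1.0767 camside -1.0 F [0.  0.1 0.2] w 87.7 q6 0.23 tilt [ 0.018 -0.005 -1.   ]
delta tool mm [15.5 -9.1  2.8] norm 18.2
world yaw err -0.0087 -> tool-x turn 0.0087
```

{"name": "arm_command", "arguments": {"deltas": [[0,-0.0085,0.003,0.008],[0,0,0,0],[0.014,0,0,0],[0,0,0,0]]}}

```text
t: 4.85
ee_pos: [583.0, -144.1, 74.2]
orientation: [1.58, 0.908, -1.546]
ft_force: [-0.6, 1.1, -0.6]
width: 87.7
```

```bash
python3 -c "
from h import *
need(580,-142.9,68,1.068)"
```

```text
t 4.85 pos [ 583.  -144.1   74.2] camaz 1.069 camside -1.0 F [-0.6  1.1 -0.6] w 87.7 q6 0.24 tilt [ 0.026 -0.007 -1.   ]
delta tool mm [ 6.1 -3.4  0.5] norm 7.0
world yaw err -0.001 -> tool-x turn 0.001
```

{"name": "arm_command", "arguments": {"deltas": [[0.003,-0.003,0,0],[0,0,0,0],[0,0,0,0]]}}

```text
t: 5.15
ee_pos: [580.8, -142.6, 71.3]
orientation: [1.581, 0.907, -1.545]
ft_force: [0.7, 0.2, -0.6]
width: 87.7
```

```bash
python3 -c "
from h import *
need(580,-142.9,68,1.068); print(pose()[2]['qpos'],pose()[2]['qvel'])"
```

```text
t 5.15 pos [ 580.8 -142.6   71.3] camaz 1.069 camside -1.0 F [ 0.7  0.2 -0.6] w 87.7 q6 0.24 tilt [ 0.027 -0.007 -1.   ]
delta tool mm [ 3.3 -0.7  0.6] norm 3.4
world yaw err -0.001 -> tool-x turn 0.001
[-2.60602392e-01  6.20122965e-01  1.79831131e+00 -3.82444641e-04
  6.95267232e-01  2.41546058e-01] [0.00186425 0.0028536  0.00882461 0.00011701 0.00193801 0.00118948]
```

{"name": "arm_command", "arguments": {"deltas": [[-0.04,0,0,0],[-0.03,0,0,0],[0,0,0,0]]}}

```text
t: 5.45
ee_pos: [578.1, -141.8, 141.6]
orientation: [1.579, 0.91, -1.549]
ft_force: [-0.2, -0.1, -0.1]
width: 87.8
```

```bash
python3 -c "
from h import *
need(580,-142.9,68,1.068)"
```

```text
t 5.45 pos [ 578.1 -141.8  141.6] camaz 1.0692 camside -1.0 F [-0.2 -0.1 -0.1] w 87.8 q6 0.24 tilt [ 0.023 -0.006 -1.   ]
delta tool mm [73.7  0.4  0.4] norm 73.7
world yaw err -0.0012 -> tool-x turn 0.0012
```

{"name": "arm_command", "arguments": {"deltas": [[-0.03,0,0,0],[-0.03,0,0,0],[-0.03,0,0,0],[-0.01,0,0,0],[0,0,0,0],[0,0,0,0]]}}

```text
t: 6.05
ee_pos: [574.0, -140.7, 239.7]
orientation: [1.577, 0.914, -1.553]
ft_force: [1.1, -0.2, 0.0]
width: 87.6
```

```bash
python3 -c "
from h import *
need(580,-142.9,68,1.068)"
```

```text
t 6.05 pos [ 574.  -140.7  239.7] camaz 1.0692 camside -1.0 F [ 1.1 -0.2  0. ] w 87.6 q6 0.24 tilt [ 0.018 -0.005 -1.   ]
delta tool mm [171.8   3.1  -0.2] norm 171.9
world yaw err -0.0012 -> tool-x turn 0.0012
```

{"name": "arm_command", "arguments": {"deltas": [[0,0.03,0,0],[0,0.03,0,0],[0,0,0,0]]}}

```text
t: 6.35
ee_pos: [625.3, -169.3, 234.6]
orientation: [1.572, 0.921, -1.559]
ft_force: [-0.5, 0.8, 0.0]
width: 87.8
```

```bash
python3 -c "
from h import *
need(580,-142.9,68,1.068)"
```

```text
t 6.35 pos [ 625.3 -169.3  234.6] camaz 1.0698 camside -1.0 F [-0.5  0.8  0. ] w 87.8 q6 0.22 tilt [ 0.01  -0.003 -1.   ]
delta tool mm [166.  -54.1  -1. ] norm 174.6
world yaw err -0.0018 -> tool-x turn 0.0018
```

{"name": "arm_command", "arguments": {"deltas": [[0,0.03,0,0],[0,0.03,0,0],[0,0,0,0],[0,0,0,0],[0,-0.05,0,0],[0,0,0,0],[0,0,0,0]]}}

```text
t: 7.05
ee_pos: [623.3, -170.3, 218.9]
orientation: [1.561, 0.944, -1.582]
ft_force: [-0.0, -0.7, 0.5]
width: 87.3
```

```bash
python3 -c "
from h import *
need(580,-142.9,68,1.068)"
```

```text
t 7.05 pos [ 623.3 -170.3  218.9] camaz 1.0699 camside -1.0 F [-0.  -0.7  0.5] w 87.3 q6 0.21 tilt [-0.017  0.006 -1.   ]
delta tool mm [151.8 -48.4  -3.7] norm 159.4
world yaw err -0.0019 -> tool-x turn 0.0019
```

{"name": "arm_command", "arguments": {"deltas": [[0,-0.016,-0.001,0],[0,-0.016,-0.001,0],[0,-0.016,-0.001,0],[0,0,0,0],[0,0,0,0]]}}

```text
t: 7.55
ee_pos: [580.6, -143.1, 219.9]
orientation: [1.56, 0.945, -1.582]
ft_force: [0.3, 0.2, -0.1]
width: 87.7
```

```bash
python3 -c "
from h import *
need(580,-142.9,68,1.068)"
```

```text
t 7.55 pos [ 580.6 -143.1  219.9] camaz 1.0707 camside -1.0 F [ 0.3  0.2 -0.1] w 87.7 q6 0.24 tilt [-0.017  0.006 -1.   ]
delta tool mm [151.9   2.2  -0.3] norm 151.9
world yaw err -0.0027 -> tool-x turn 0.0027
```

{"name": "arm_command", "arguments": {"deltas": [[0.04,0,0,0],[0.03,0,0,0],[0,0,0,0]]}}

```text
t: 7.85
ee_pos: [583.6, -144.3, 150.4]
orientation: [1.563, 0.939, -1.576]
ft_force: [0.4, -0.2, 0.6]
width: 88.1
```

```bash
python3 -c "
from h import *
need(580,-142.9,68,1.068)"
```

```text
t 7.85 pos [ 583.6 -144.3  150.4] camaz 1.0705 camside -1.0 F [ 0.4 -0.2  0.6] w 88.1 q6 0.24 tilt [-0.01   0.004 -1.   ]
delta tool mm [82.4 -2.9  0.4] norm 82.5
world yaw err -0.0025 -> tool-x turn 0.0025
```

Tilt is −0.010 and shrinking as it descends, so I continue.

{"name": "arm_command", "arguments": {"deltas": [[0.04,-0.002,0,0],[0.03,-0.001,0,0],[0,0,0,0],[0,0,0,0]]}}

```text
t: 8.25
ee_pos: [586.2, -144.8, 83.3]
orientation: [1.567, 0.933, -1.57]
ft_force: [0.6, 0.1, 0.0]
width: 87.6
```

```bash
python3 -c "
from h import *
need(580,-142.9,68,1.068)"
```

```text
t 8.25 pos [ 586.2 -144.8   83.3] camaz 1.0699 camside -1.0 F [0.6 0.1 0. ] w 87.6 q6 0.24 tilt [-0.003  0.002 -1.   ]
delta tool mm [15.3 -6.3  1.3] norm 16.6
world yaw err -0.0019 -> tool-x turn 0.0019
```

Level now (0.003). Gentle final approach.

{"name": "arm_command", "arguments": {"deltas": [[0.005,-0.006,0.001,0],[0.006,0,0,0],[0.004,0,0,0],[0,0,0,0]]}}

```text
t: 8.65
ee_pos: [583.5, -143.7, 72.9]
orientation: [1.571, 0.926, -1.563]
ft_force: [1.4, -0.3, 0.4]
width: 87.9
```

```bash
python3 -c "
from h import *
need(580,-142.9,68,1.068)
snap('wrist','w3')"
```

```text
t 8.65 pos [ 583.5 -143.7   72.9] camaz 1.0698 camside -1.0 F [ 1.4 -0.3  0.4] w 87.9 q6 0.24 tilt [ 0.005 -0.    -1.   ]
delta tool mm [ 4.8 -3.5  1. ] norm 6.0
world yaw err -0.0018 -> tool-x turn 0.0018
```

View pics/w3.png

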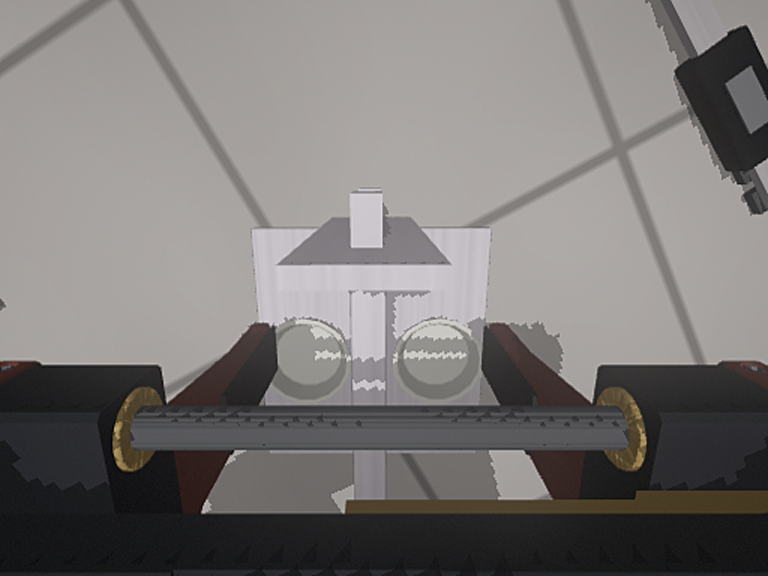

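{"name": "arm_command", "arguments": {"deltas": [[0.004,-0.0035,0.001,0],[0,0,0,0],[0,0,0,0]]}}

```text
t: 9.0
ee_pos: [580.2, -143.0, 69.3]
orientation: [1.572, 0.925, -1.562]
ft_force: [0.4, -0.0, 0.4]
width: 87.7
```

{"name": "arm_command", "arguments": {"deltas": [[0,0,0,0],[0,0,0,0],[0,0,0,0],[0,0,0,0],[0,0,0,0],[0,0,0,0],[0,0,0,0]], "hand": 0.0}}

```text
t: 9.7
ee_pos: [580.4, -143.0, 69.4]
orientation: [1.572, 0.925, -1.562]
ft_force: [-0.6, 0.0, -0.0]
width: 35.0
```

```bash
python3 -c "
from h import *
need(580,-142.9,68,1.068)
c=snap('wrist','w4'); pickle.dump((c,pose()[:2]),open('w4.pkl','wb'))"
```

```text
t 9.7 pos [ 580.4 -143.    69.4] camaz 1.0699 camside -1.0 F [-0.6  0.  -0. ] w 35.0 q6 0.24 tilt [ 0.006 -0.001 -1.   ]
delta tool mm [ 1.4 -0.4  0.1] norm 1.5
world yaw err -0.0019 -> tool-x turn 0.0019
```

View pics/w4.png

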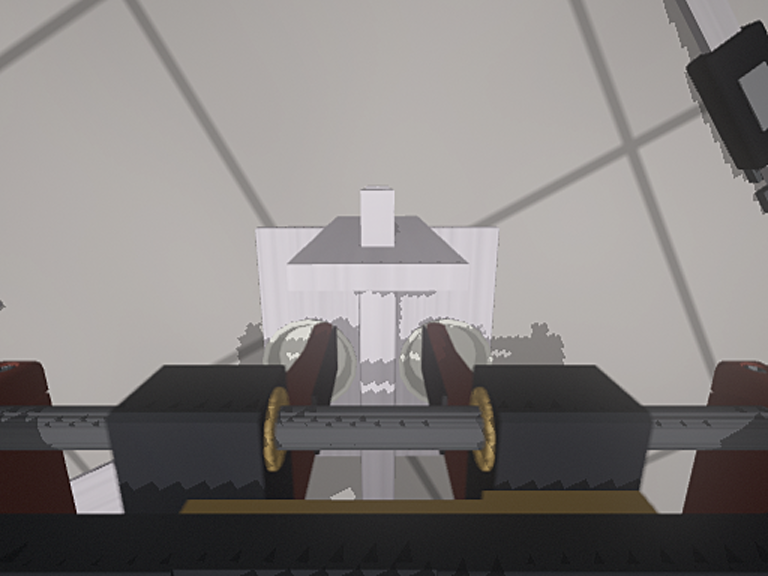

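Still closing (35 mm); a few more rows.

{"name": "arm_command", "arguments": {"deltas": [[0,0,0,0],[0,0,0,0],[0,0,0,0],[0,0,0,0],[0,0,0,0]]}}

```text
t: 10.25
ee_pos: [580.1, -142.9, 69.6]
orientation: [1.572, 0.926, -1.563]
ft_force: [0.1, -0.5, -0.1]
width: 11.9
```

```bash
python3 -c "
from h import *
need(580,-142.9,68,1.068)"
```

```text
t 10.25 pos [ 580.1 -142.9   69.6] camaz 1.0695 camside -1.0 F [ 0.1 -0.5 -0.1] w 11.9 q6 0.24 tilt [ 0.005 -0.    -1.   ]
delta tool mm [ 1.6 -0.1  0.1] norm 1.6
world yaw err -0.0015 -> tool-x turn 0.0015
```

{"name": "arm_command", "arguments": {"deltas": [[-0.01,0,0,0],[-0.015,0,0,0],[-0.02,0,0,0],[-0.02,0,0,0],[-0.02,0,0,0],[-0.02,0,0,0],[-0.015,0,0,0],[-0.01,0,0,0],[0,0,0,0]]}}

```text
t: 11.15
ee_pos: [577.2, -142.4, 209.3]
orientation: [1.57, 0.927, -1.565]
ft_force: [0.4, 0.6, -3.7]
width: 11.9
```

```bash
python3 -c "
from h import *
need(582,60,200,1.77)"
```

```text
t 11.15 pos [ 577.2 -142.4  209.3] camaz 1.0699 camside -1.0 F [ 0.4  0.6 -3.7] w 11.9 q6 0.24 tilt [ 0.003  0.    -1.   ]
delta tool mm [   9.3  -93.  -179.8] norm 202.6
world yaw err 0.7001 -> tool-x turn -0.7001
```

{"name": "arm_command", "arguments": {"deltas": [[0,-0.006,-0.012,0],[0,-0.0115,-0.022,0],[0,-0.0115,-0.022,0],[0,-0.0115,-0.022,0],[0,-0.0115,-0.022,0],[0,-0.0115,-0.022,0],[0,-0.0115,-0.022,0],[0,-0.0115,-0.022,0],[0,-0.006,-0.012,0],[0,0,0,0]]}}

```text
t: 12.15
ee_pos: [574.9, 71.7, 201.0]
orientation: [1.562, 0.937, -1.579]
ft_force: [0.1, -0.1, -5.3]
width: 11.8
```

{"name": "arm_command", "arguments": {"deltas": [[0,0,0,-0.05],[0,0,0,-0.1],[0,0,0,-0.1],[0,0,0,-0.1],[0,0,0,-0.1],[0,0,0,-0.1],[0,0,0,-0.05],[0,0,0,0],[0,0,0,0]]}}

```text
t: 13.05
ee_pos: [571.7, 65.9, 196.6]
orientation: [1.111, 1.278, -1.136]
ft_force: [-0.2, -0.8, -4.6]
width: 12.1
```

```bash
python3 -c "
from h import *
need(582,60,200,1.77)
c=snap('wrist','w5'); pickle.dump((c,pose()[:2]),open('w5.pkl','wb'))"
```

```text
t 13.05 pos [571.7  65.9 196.6] camaz 1.6896 camside -1.0 F [-0.2 -0.8 -4.6] w 12.1 q6 -0.02 tilt [-0.021 -0.002 -1.   ]
delta tool mm [-3.6  9.5  7.1] norm 12.4
world yaw err 0.0804 -> tool-x turn -0.0804
```

View pics/w5.png

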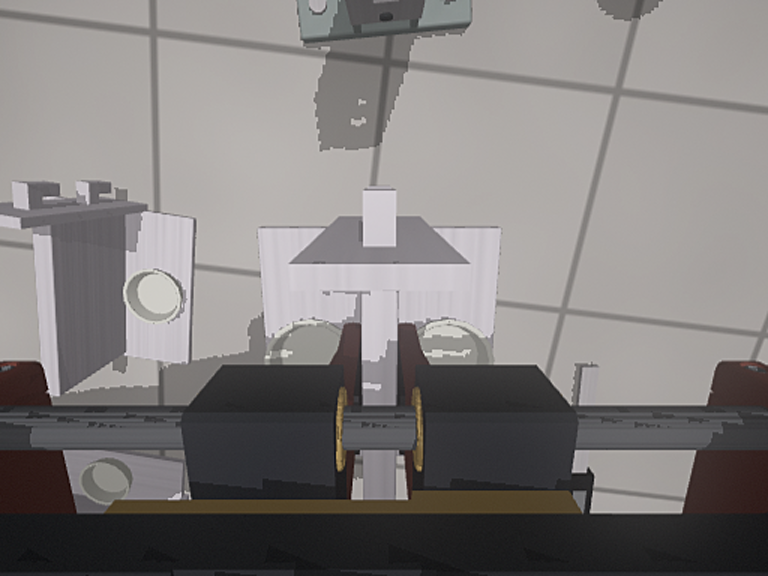

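```bash
python3 -c "
import cv2
a=cv2.imread('pics/w5_raw.png')[0:110,190:325]
cv2.imwrite('pics/c5.png',cv2.resize(a,None,fx=5.4,fy=5.4,interpolation=cv2.INTER_CUBIC))"
```

```text
(no output)
```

View pics/c5.png

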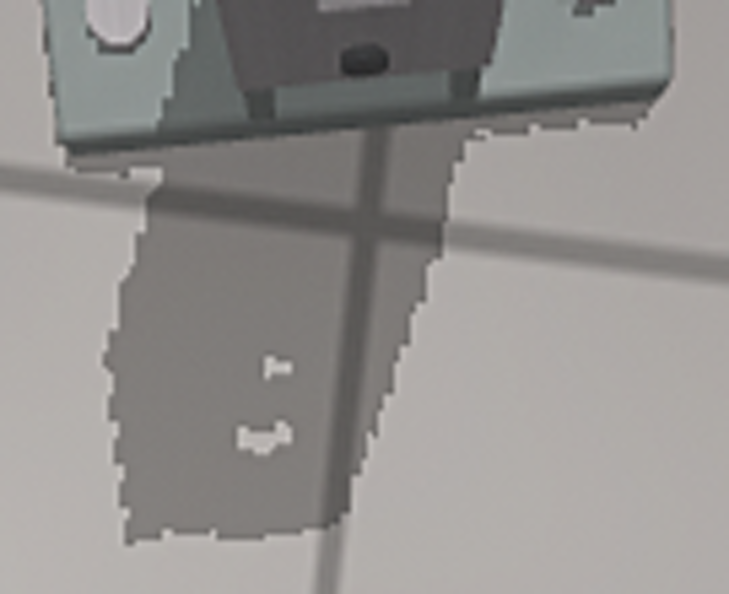

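```bash
python3 - <<'E'
from h import *
c,_=pickle.load(open('w5.pkl','rb'))
def un(px,s,ox,oy,dx=0): return [((u-dx+.5)/s-.5+ox,(v+.5)/s-.5+oy) for u,v in px]
u=un([(60,144),(668,82),(66,157),(658,98)],5.4,190,0)
P=[(5,60,12),(5,-60,12),(5,60,0),(5,-60,0)]
q,r=fit([(c,P,u)],[552,227,1.77]); print(q,r.round(1).tolist())
# claw
u=un([(363,190),(396,190),(290,264),(469,264)],1.5,0,0)
p,R=_
qh,r=fit([(c,np.array([(82,4.5,95),(82,-4.5,95),(61,20,119),(61,-20,119)])+[0,0,p[2]-69.6],u)],[573,51,1.69]);print('holder',qh,r.round(1).tolist())
need(*place(q,[(-52-55,0,190)])[0],q[2])
E
```

```text
[552.71473866 229.06667749   1.77271583] [[-1.1, -0.5], [0.6, -0.6], [0.0, 0.7], [0.2, 0.6]]
holder [574.88810591  56.03094297   1.70663304] [[-0.4, -12.6], [0.4, -13.0], [-0.9, 3.5], [0.8, 2.0]]
t 13.1 pos [571.6  66.  196.6] camaz 1.6897 camside -1.0 F [ 0.2 -0.9 -4.2] w 11.8 q6 -0.02 tilt [-0.021 -0.002 -1.   ]
delta tool mm [  6.4   9.6 -57.6] norm 58.7
world yaw err 0.083 -> tool-x turn -0.083
```

```bash
python3 - <<'E'
from h import *
c,_=pickle.load(open('w5.pkl','rb'))
def un(px,s,ox,oy,dx=0): return [((u-dx+.5)/s-.5+ox,(v+.5)/s-.5+oy) for u,v in px]
u=un([(363,190),(396,190),(290,264),(469,264),(259,227),(500,227)],1.5,0,0)
p,R=_
f=R.T
# fit full pose of holder in tool frame
P=np.array([(82,4.5,95),(82,-4.5,95),(67,20,119),(67,-20,119),(62,60,6),(62,-60,6)],float)
def res(v):
    X=Ro.from_rotvec(v[3:]).apply(P)+v[:3]; return (proj(c,X)-u).ravel()
r=least_squares(res,[574,51,127,0,0,1.69]); M=Ro.from_rotvec(r.x[3:]).as_matrix()
print(r.x.round(2),r.fun.round(1)); print('holder z axis',M[:,2].round(3),'yaw',np.arctan2(M[1,0],M[0,0]).round(4))
T=R.T@(M@np.array([15,0,69.6])+r.x[:3]-p); print('grip pt in tool',T.round(1))
print('expected yaw 1.6897')
E
```

```text
[5.7226e+02 5.0440e+01 1.2538e+02 1.0000e-02 2.0000e-02 1.6900e+00] [-0.1  0.7  0.1  0.7  0.1 -0.5 -0.1 -0.5 -0.7 -0.2  0.7 -0.2]
holder z axis [0.019 0.002 1.   ] yaw 1.6896
grip pt in tool [1.6 0.2 0.5]
expected yaw 1.6897
```

{"name": "arm_command", "arguments": {"deltas": [[-0.02,0.005,0,-0.04],[-0.02,0.005,0,-0.04],[-0.02,0,0,0],[-0.02,0,0,0],[0,0,0,0],[0.045,0,0,0],[0.04,0,0,0],[0,0,0,0],[0,0,0,0]]}}

```text
t: 14.0
ee_pos: [581.0, 65.7, 190.3]
orientation: [1.055, 1.31, -1.082]
ft_force: [0.5, 0.3, -4.4]
width: 12.2
```

```bash
python3 - <<'E'
from h import *
q=[552.7,229.1,1.773]
need(*place(q,[(-52-60,0,190)])[0],q[2])
E
```

```text
t 14.0 pos [581.   65.7 190.3] camaz 1.7635 camside -1.0 F [ 0.5  0.3 -4.4] w 12.2 q6 -0.1 tilt [-0.022 -0.002 -1.   ]
delta tool mm [  0.3   4.6 -53.8] norm 54.0
world yaw err 0.0095 -> tool-x turn -0.0095
```

{"name": "arm_command", "arguments": {"deltas": [[-0.015,0,0,0],[-0.015,0,0,0],[0,0,0,0],[0,-0.03,0,0],[0,-0.03,0,0],[0,0,0,0],[0,0,0,0]]}}

```text
t: 14.7
ee_pos: [524.2, 54.2, 228.3]
orientation: [1.061, 1.303, -1.077]
ft_force: [0.4, 0.1, -3.0]
width: 11.8
```

```bash
python3 - <<'E'
from h import *
q=[552.7,229.1,1.773]
need(*place(q,[(-52-60,0,190)])[0],q[2])
E
```

```text
t 14.7 pos [524.2  54.2 228.3] camaz 1.7619 camside -1.0 F [ 0.4  0.1 -3. ] w 11.8 q6 -0.11 tilt [-0.013 -0.002 -1.   ]
delta tool mm [ 37.6  62.9 -54.3] norm 91.2
world yaw err 0.0111 -> tool-x turn -0.0111
```

{"name": "arm_command", "arguments": {"deltas": [[0,0.016,0,0],[0,0.016,0,0],[0,0.016,0,0],[0,0.016,0,0],[0,0,0,0],[0,-0.035,0,0],[0,-0.035,0,0],[0,0,0,0],[0,0,0,0]]}}

```text
t: 15.6
ee_pos: [523.9, 54.0, 229.6]
orientation: [1.064, 1.298, -1.072]
ft_force: [0.6, 0.8, -4.7]
width: 12.2
```

```bash
python3 - <<'E'
from h import *
q=[552.7,229.1,1.773]
need(*place(q,[(-52-60,0,190)])[0],q[2])
E
```

```text
t 15.6 pos [523.9  54.  229.6] camaz 1.7617 camside -1.0 F [ 0.6  0.8 -4.7] w 12.2 q6 -0.11 tilt [-0.006 -0.001 -1.   ]
delta tool mm [ 39.2  63.  -54.5] norm 92.1
world yaw err 0.0113 -> tool-x turn -0.0113
```

{"name": "arm_command", "arguments": {"deltas": [[0.007,0.013,-0.011,-0.01],[0.007,0.013,-0.011,0],[0.007,0.013,-0.011,0],[0.007,0.013,-0.011,0],[0.007,0.011,-0.01,0],[0,0,0,0],[0,0,0,0]]}}

```text
t: 16.3
ee_pos: [582.8, 127.6, 189.8]
orientation: [1.056, 1.302, -1.061]
ft_force: [-0.6, -0.3, -4.6]
width: 12.0
```

```bash
python3 - <<'E'
from h import *
q=[552.7,229.1,1.773]
need(*place(q,[(-52-60,0,190)])[0],q[2])
c=snap('wrist','w6'); pickle.dump((c,pose()[:2]),open('w6.pkl','wb'))
E
```

```text
t 16.3 pos [582.8 127.6 189.8] camaz 1.7741 camside -1.0 F [-0.6 -0.3 -4.6] w 12.0 q6 -0.01 tilt [-0.004 -0.001 -1.   ]
delta tool mm [-0.2 -9.1  6.5] norm 11.2
world yaw err -0.0011 -> tool-x turn 0.0011
```

View pics/w6.png

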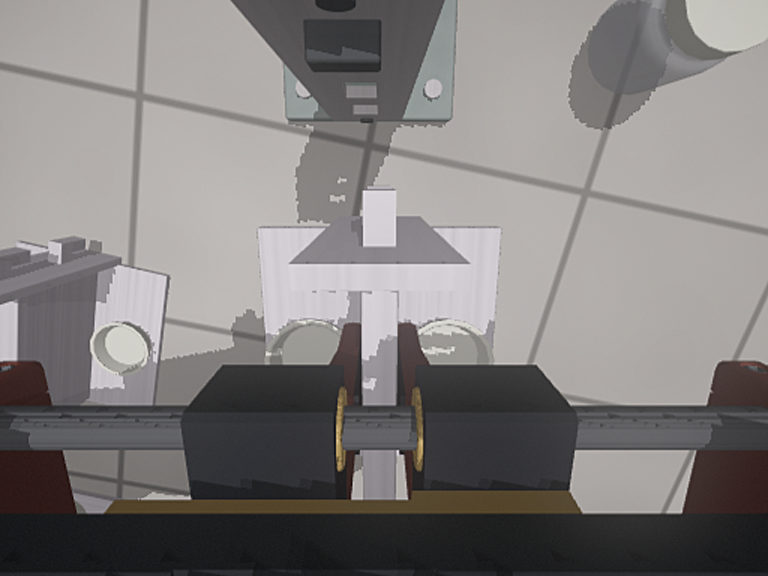

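```bash
python3 -c "
import cv2
a=cv2.imread('pics/w6_raw.png')[0:90,150:310]
cv2.imwrite('pics/c6.png',cv2.resize(a,None,fx=5,fy=5,interpolation=cv2.INTER_CUBIC))"
```

```text
(no output)
```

View pics/c6.png

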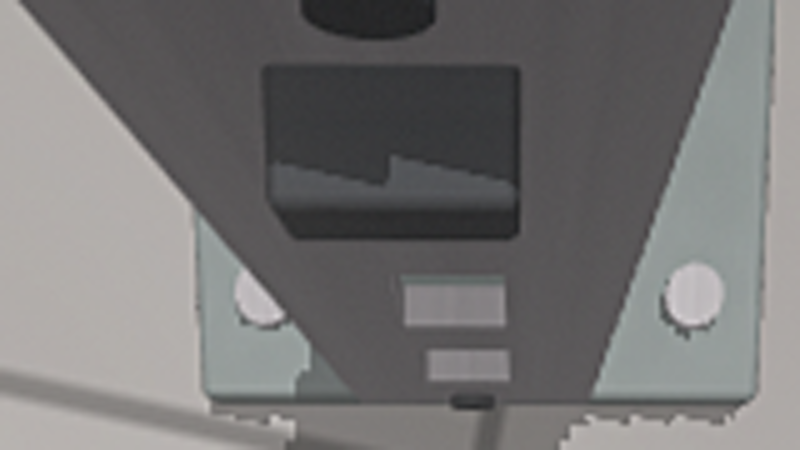

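```bash
cat > fe.py <<'E'
from h import *
def un(px,s,ox,oy,dx=0): return np.array([((u-dx+.5)/s-.5+ox,(v+.5)/s-.5+oy) for u,v in px])
def run(c,Pf,Uf,Pe,Ue,names=None):
    def res(v):
        A=proj(c,place(v[:3],Pf))-Uf; B=proj(c,place(v[:3],np.array(Pe,float)+[0,0,v[3]]))-Ue
        return np.r_[A,B].ravel()
    r=least_squares(res,[552.7,229,1.773,0],x_scale=[1,1,.01,1],loss='soft_l1'); v=r.x
    print(v.round(3)); print(res(v).reshape(-1,2).round(1).tolist()); return v
E
python3 - <<'E'
from fe import *
c,_=pickle.load(open('w6.pkl','rb'))
Uf=un([(205,397),(757,397)],5,150,0); Pf=[(5,60,12),(5,-60,12)]
Ue=un([(262,66),(520,66),(295,238),(517,236),(404,325),(505,325),(404,279),(428,380),(508,380),(428,350)],5,150,0)
Pe=[(0,9,231),(0,-9,231),(-9,9,221),(-9,-9,221),(0,7,135),(0,-7,135),(0,7,166),(0,7,85),(0,-7,85),(0,7,116)]
v=run(c,Pf,Uf,Pe,Ue)
print('---sub'); 
v=run(c,Pf,Uf,Pe[:4],Ue[:4])
v=run(c,Pf,Uf,Pe[4:],Ue[4:])
E
```

```text
[553.163 229.508   1.774 -12.146]
[[-0.8, -0.1], [0.1, -0.2], [0.5, -0.0], [0.2, -0.1], [-0.4, 0.9], [0.8, 1.2], [0.2, -0.1], [0.3, -0.2], [-4.2, -1.0], [0.1, -0.2], [0.2, -0.3], [-2.6, -0.4]]
---sub
[552.984 229.769   1.774 -12.811]
[[-1.0, -0.4], [0.0, -0.5], [0.4, -0.3], [-0.1, -0.4], [-0.5, 0.4], [0.5, 0.8]]
[553.375 229.756   1.774 -15.231]
[[-0.6, -0.3], [0.4, -0.4], [0.9, 0.4], [0.7, 0.4], [-3.3, -0.2], [0.6, 0.0], [0.6, 0.0], [-1.9, 0.0]]
```

```bash
python3 - <<'E'
from fe import *
c,(p,R)=pickle.load(open('w6.pkl','rb'))
import cv2
a=cv2.imread('pics/w6_raw.png')[118:185,165:340]
cv2.imwrite('pics/c7.png',cv2.resize(a,None,fx=4.5,fy=4.5,interpolation=cv2.INTER_CUBIC))
q=[553.2,229.5,1.774]
print(place(q,[(-52,0,176)]))
need(*place(q,[(-52-25,0,176)])[0],q[2])
E
```

```text
[[563.69402218 178.56989595 176.        ]]
t 16.35 pos [582.7 127.5 189.8] camaz 1.7738 camside -1.0 F [ 0.2  0.7 -5. ] w 12.1 q6 -0.01 tilt [-0.004 -0.001 -1.   ]
delta tool mm [ 13.9  -8.2 -28.9] norm 33.1
world yaw err 0.0002 -> tool-x turn -0.0002
```

View pics/c7.png

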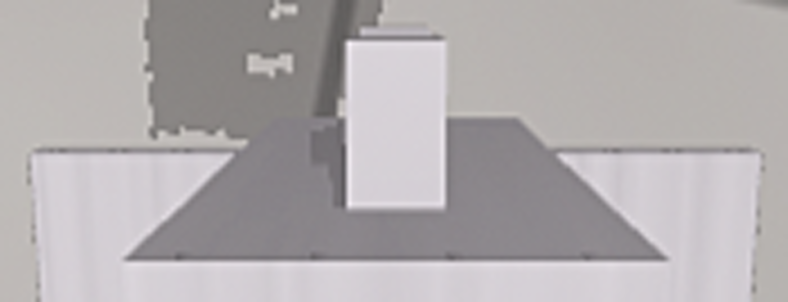

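```bash
cat >> fe.py <<'E'
PH=np.array([(82,4.5,95),(82,-4.5,95),(67,20,119),(67,-20,119),(62,60,6),(62,-60,6)],float)
def hold(c,p,R,u):
    def res(v): return (proj(c,Ro.from_rotvec(v[3:]).apply(PH)+v[:3])-u).ravel()
    x0=p-R@[0,0,0]; az=np.arctan2(-R[1,2],-R[0,2])
    r=least_squares(res,[*(p-[15*np.cos(az),15*np.sin(az),70]),0,0,az],x_scale=[1,1,1,.01,.01,.01])
    M=Ro.from_rotvec(r.x[3:]).as_matrix(); print('hold',r.x.round(2),'res',abs(r.fun).max().round(2),'zaxis',M[:,2].round(3),'yaw',np.arctan2(M[1,0],M[0,0]).round(4))
    return M,r.x[:3]
E
python3 - <<'E'
from fe import *
c,(p,R)=pickle.load(open('w6.pkl','rb'))
u=un([(346,40),(446,40),(125,260),(669,260),(32,151),(760,151)],4.5,165,118)
M,o=hold(c,p,R,u)
print('tool frame grip',(R.T@(M@[15,0,69.6]+o-p)).round(2))
q=np.array([553.2,229.5,1.774]); cs,sn=np.cos(q[2]),np.sin(q[2]); U=np.array([[cs,sn],[-sn,cs]])
for n,P in [('back',[67,0,60]),('claw',[82,0,85]),('lowclaw',[82,0,35])]:
    X=M@np.array(P)+o; print(n,'in upright',(U@(X[:2]-q[:2])).round(2),X[2].round(1))
E
```

```text
hold [5.8567e+02 1.1236e+02 1.1964e+02 0.0000e+00 1.0000e-02 1.7700e+00] res 0.58 zaxis [0.004 0.003 1.   ] yaw 1.7743
tool frame grip [0.62 0.22 0.25]
back in upright [-54.15  -8.41] 179.5
claw in upright [-39.09  -8.52] 204.4
lowclaw in upright [-39.2  -8.3] 154.4
```

{"name": "arm_command", "arguments": {"deltas": [[0.007,-0.004,-0.005,0],[0.007,-0.0043,-0.005,0],[0,0,-0.007,0],[0,0,0,0],[0,0,0,0]]}}

```text
t: 16.85
ee_pos: [568.7, 142.6, 175.2]
orientation: [1.057, 1.301, -1.063]
ft_force: [-0.0, -0.1, -4.3]
width: 11.9
```

```bash
python3 - <<'E'
from h import *
q=[553.2,229.5,1.774]
need(*place(q,[(-52-25,0,176)])[0],q[2])
c=snap('wrist','w7'); pickle.dump((c,pose()[:2]),open('w7.pkl','wb'))
a=cv2.imread('pics/w7_raw.png')[0:185,165:340]
cv2.imwrite('pics/c8.png',cv2.resize(a,None,fx=3.2,fy=3.2,interpolation=cv2.INTER_CUBIC))
E
```

```text
t 16.85 pos [568.7 142.6 175.2] camaz 1.7724 camside -1.0 F [-0.  -0.1 -4.3] w 11.9 q6 0.02 tilt [-0.005 -0.001 -1.   ]
delta tool mm [ -0.9   2.3 -11.3] norm 11.5
world yaw err 0.0016 -> tool-x turn -0.0016
```

View pics/c8.png

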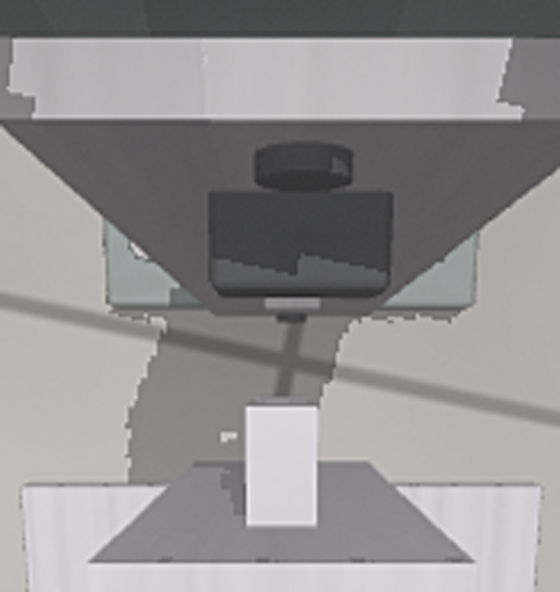

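```bash
python3 - <<'E'
from fe import *
c,(p,R)=pickle.load(open('w7.pkl','rb'))
Uf=un([(108,303),(474,303)],3.2,165,0); Pf=[(5,60,12),(5,-60,12)]
Ue=un([(209,191),(392,191),(220,297),(387,297)],3.2,165,0)
Pe=[(0,9,231),(0,-9,231),(-9,9,221),(-9,-9,221)]
q=run(c,Pf,Uf,Pe,Ue)
u=un([(246,406),(317,406),(89,562),(476,562),(21,485),(540,485)],3.2,165,0)
M,o=hold(c,p,R,u)
print('tool frame grip',(R.T@(M@[15,0,69.6]+o-p)).round(2))
for q in (q[:3],[553.2,229.5,1.774]):
  cs,sn=np.cos(q[2]),np.sin(q[2]); U=np.array([[cs,sn],[-sn,cs]])
  for n,P in [('back',[67,0,60]),('claw',[82,0,85]),('lowclaw',[82,0,35]),('und',[0,0,0])]:
    X=M@np.array(P)+o; print(n,'in upright',(U@(X[:2]-q[:2])).round(2),X[2].round(1))
E
```

```text
[553.306 229.226   1.775 -11.912]
[[-0.5, 1.1], [0.3, 0.6], [0.5, 0.0], [0.5, -0.2], [-0.1, 0.0], [-2.0, -0.2]]
hold [5.7134e+02 1.2722e+02 1.0516e+02 0.0000e+00 1.0000e-02 1.7700e+00] res 0.41 zaxis [0.006 0.004 1.   ] yaw 1.7723
tool frame grip [ 0.54 -0.14  0.35]
back in upright [-36.36   2.43] 165.0
claw in upright [-21.28   2.2 ] 189.9
lowclaw in upright [-21.44   2.56] 139.9
und in upright [-103.55    3.06] 105.2
back in upright [-36.65   2.33] 165.0
claw in upright [-21.58   2.13] 189.9
lowclaw in upright [-21.73   2.48] 139.9
und in upright [-103.84    2.87] 105.2
```

{"name": "arm_command", "arguments": {"deltas": [[0,0.0023,-0.005,-0.002],[0,0,-0.005,0],[0,0,0,0],[0,0,0,0]]}}

```text
t: 17.3
ee_pos: [570.0, 153.7, 176.1]
orientation: [1.057, 1.301, -1.06]
ft_force: [-0.4, -0.3, -5.3]
width: 11.8
```

```bash
python3 - <<'E'
from h import *
q=[553.25,229.4,1.7745]
need(*place(q,[(-52,0,176)])[0],q[2])
c=snap('wrist','w8'); pickle.dump((c,pose()[:2]),open('w8.pkl','wb'))
a=cv2.imread('pics/w8_raw.png')[0:185,165:340]
cv2.imwrite('pics/c9.png',cv2.resize(a,None,fx=3.2,fy=3.2,interpolation=cv2.INTER_CUBIC))
E
```

```text
t 17.3 pos [570.  153.7 176.1] camaz 1.7741 camside -1.0 F [-0.4 -0.3 -5.3] w 11.8 q6 0.04 tilt [-0.003 -0.    -1.   ]
delta tool mm [  0.1  -1.1 -25.5] norm 25.6
world yaw err 0.0004 -> tool-x turn -0.0004
```

View pics/c9.png

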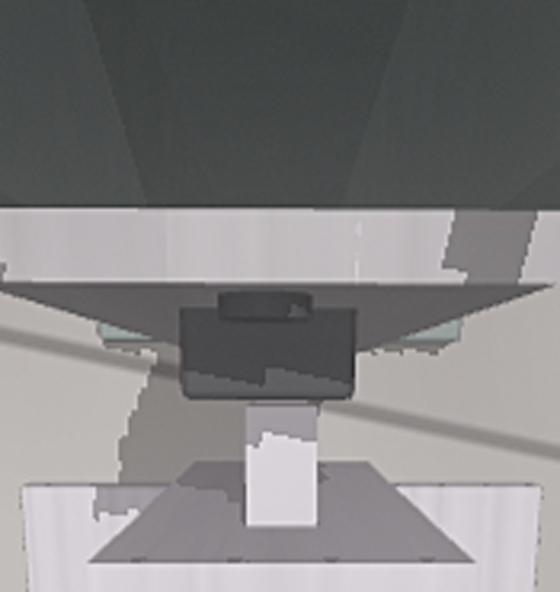

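{"name": "arm_command", "arguments": {"deltas": [[0,-0.0012,-0.002,0],[0,0,-0.003,0],[0,0,0,0],[0,0,0,0]]}}

```text
t: 17.75
ee_pos: [567.5, 158.5, 176.0]
orientation: [1.057, 1.301, -1.061]
ft_force: [0.7, 0.0, -5.4]
width: 11.8
```

```bash
python3 - <<'E'
from h import *
q=[553.25,229.4,1.7745]
need(*place(q,[(-52,0,176)])[0],q[2])
c=snap('wrist','w9'); pickle.dump((c,pose()[:2]),open('w9.pkl','wb'))
a=cv2.imread('pics/w9_raw.png')[0:185,165:340]
cv2.imwrite('pics/c10.png',cv2.resize(a,None,fx=3.2,fy=3.2,interpolation=cv2.INTER_CUBIC))
E
```

```text
t 17.75 pos [567.5 158.5 176. ] camaz 1.7737 camside -1.0 F [ 0.7  0.  -5.4] w 11.8 q6 0.05 tilt [-0.003 -0.    -1.   ]
delta tool mm [  0.1   0.4 -20.3] norm 20.3
world yaw err 0.0008 -> tool-x turn -0.0008
```

View pics/c10.png

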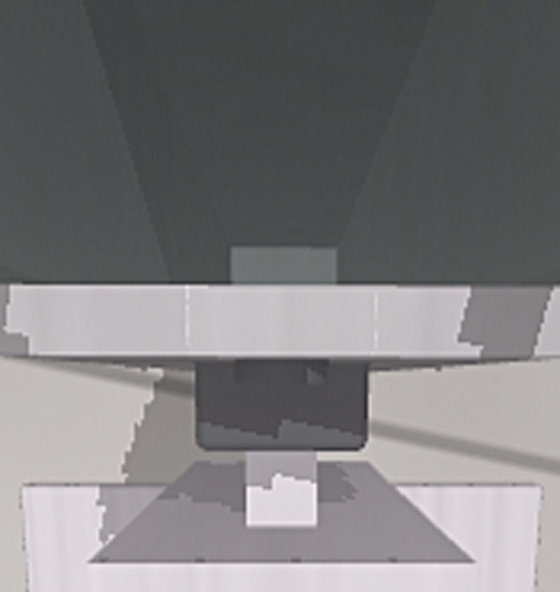

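Catch and claw are now aligned (both centred at crop column ≈281.5). Going in.

{"name": "arm_command", "arguments": {"deltas": [[0,0.0002,-0.003,0],[0,0,-0.003,0],[0,0,-0.002,0],[0,0,0,0]]}}

```text
t: 18.2
ee_pos: [566.0, 167.0, 176.0]
orientation: [1.057, 1.301, -1.061]
ft_force: [-0.1, -0.3, -4.7]
width: 12.0
```

```bash
python3 - <<'E'
from h import *
q=[553.25,229.4,1.7745]
need(*place(q,[(-52,0,176)])[0],q[2])
E
```

```text
t 18.2 pos [566. 167. 176.] camaz 1.7735 camside -1.0 F [-0.1 -0.3 -4.7] w 12.0 q6 0.06 tilt [-0.003 -0.    -1.   ]
delta tool mm [  0.    0.1 -11.7] norm 11.7
world yaw err 0.001 -> tool-x turn -0.001
```

{"name": "arm_command", "arguments": {"deltas": [[0,0,-0.003,0],[0,0,-0.003,0],[0,0,-0.001,0],[0,0,0,0]]}}

```text
t: 18.6
ee_pos: [564.9, 172.7, 176.1]
orientation: [1.055, 1.298, -1.062]
ft_force: [1.0, -5.2, -3.0]
width: 11.3
```

```bash
python3 - <<'E'
from h import *
q=[553.25,229.4,1.7745]
need(*place(q,[(-52,0,176)])[0],q[2])
snap('wrist','w10')
E
```

```text
t 18.6 pos [564.9 172.7 176.1] camaz 1.7738 camside -1.0 F [ 1.  -5.2 -3. ] w 11.3 q6 0.08 tilt [-0.003 -0.003 -1.   ]
delta tool mm [ 0.1  0.1 -5.9] norm 5.9
world yaw err 0.0007 -> tool-x turn -0.0007
```

View pics/w10.png

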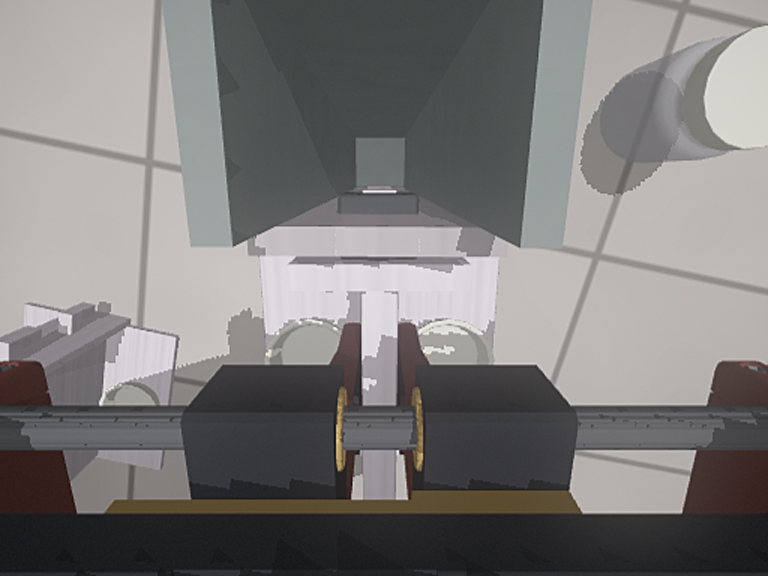

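{"name": "arm_command", "arguments": {"deltas": [[0,0,-0.003,0],[0,0,-0.003,0],[0,0,-0.002,0],[0,0,-0.001,0]]}}

```text
t: 19.05
ee_pos: [563.8, 178.0, 176.2]
orientation: [1.051, 1.294, -1.065]
ft_force: [2.5, -7.2, -3.4]
width: 12.1
```

```bash
python3 - <<'E'
from h import *
q=[553.25,229.4,1.7745]
need(*place(q,[(-52,0,176)])[0],q[2])
E
```

```text
t 19.05 pos [563.8 178.  176.2] camaz 1.7735 camside -1.0 F [ 2.5 -7.2 -3.4] w 12.1 q6 0.09 tilt [-0.002 -0.009 -1.   ]
delta tool mm [ 0.2  0.1 -0.5] norm 0.5
world yaw err 0.001 -> tool-x turn -0.001
```

{"name": "arm_command", "arguments": {"deltas": [[0,0,-0.001,0],[0.003,0,-0.0005,0],[0.003,0,-0.0005,0],[0,0,0,0]]}}

```text
t: 19.45
ee_pos: [564.6, 176.5, 171.3]
orientation: [1.049, 1.289, -1.066]
ft_force: [1.7, -4.4, -6.5]
width: 11.6
```

```bash
python3 - <<'E'
from h import *
q=[553.25,229.4,1.7745]
need(*place(q,[(-52,0,157.6)])[0],q[2])
E
```

```text
t 19.45 pos [564.6 176.5 171.3] camaz 1.7731 camside -1.0 F [ 1.7 -4.4 -6.5] w 11.6 q6 0.1 tilt [ 0.    -0.013 -1.   ]
delta tool mm [13.7 -0.4 -2.3] norm 13.9
world yaw err 0.0014 -> tool-x turn -0.0014
```

{"name": "arm_command", "arguments": {"deltas": [[-0.002,0,-0.003,0],[0,0,-0.002,0],[0,0,-0.002,0]]}}

```text
t: 19.75
ee_pos: [564.0, 178.2, 172.7]
orientation: [1.042, 1.283, -1.07]
ft_force: [2.2, -10.9, -0.7]
width: 12.2
```

```bash
python3 - <<'E'
from h import *
q=[553.25,229.4,1.7745]
need(*place(q,[(-52,0,157.6)])[0],q[2])
E
```

```text
t 19.75 pos [564.  178.2 172.7] camaz 1.7739 camside -1.0 F [  2.2 -10.9  -0.7] w 12.2 q6 0.11 tilt [ 0.001 -0.022 -1.   ]
delta tool mm [15.1 -0.1 -0.7] norm 15.2
world yaw err 0.0006 -> tool-x turn -0.0006
```

{"name": "arm_command", "arguments": {"deltas": [[0.003,0,-0.001,0],[0.003,0,-0.001,0],[0.003,0,-0.001,0]]}}

```text
t: 20.05
ee_pos: [565.2, 177.9, 165.6]
orientation: [1.041, 1.278, -1.07]
ft_force: [0.2, -8.0, 0.5]
width: 12.1
```

```bash
python3 - <<'E'
from h import *
q=[553.25,229.4,1.7745]
need(*place(q,[(-52,0,157.6)])[0],q[2])
E
```

```text
t 20.05 pos [565.2 177.9 165.6] camaz 1.7733 camside -1.0 F [ 0.2 -8.   0.5] w 12.1 q6 0.12 tilt [ 0.004 -0.026 -1.   ]
delta tool mm [ 8.  -1.3 -1.1] norm 8.2
world yaw err 0.0012 -> tool-x turn -0.0012
```

{"name": "arm_command", "arguments": {"deltas": [[0.003,-0.0006,-0.001,0],[0.003,-0.0006,-0.001,0],[0.002,0,-0.001,0]]}}

```text
t: 20.35
ee_pos: [565.7, 178.0, 159.5]
orientation: [1.041, 1.272, -1.069]
ft_force: [0.1, -2.8, -1.6]
width: 11.8
```

```bash
python3 - <<'E'
from h import *
q=[553.25,229.4,1.7745]
need(*place(q,[(-52,0,157.6)])[0],q[2])
snap('wrist','w11')
E
```

```text
t 20.35 pos [565.7 178.  159.5] camaz 1.7726 camside -1.0 F [ 0.1 -2.8 -1.6] w 11.8 q6 0.12 tilt [ 0.008 -0.029 -1.   ]
delta tool mm [ 1.8 -1.8 -0.9] norm 2.7
world yaw err 0.0019 -> tool-x turn -0.0019
```

View pics/w11.png

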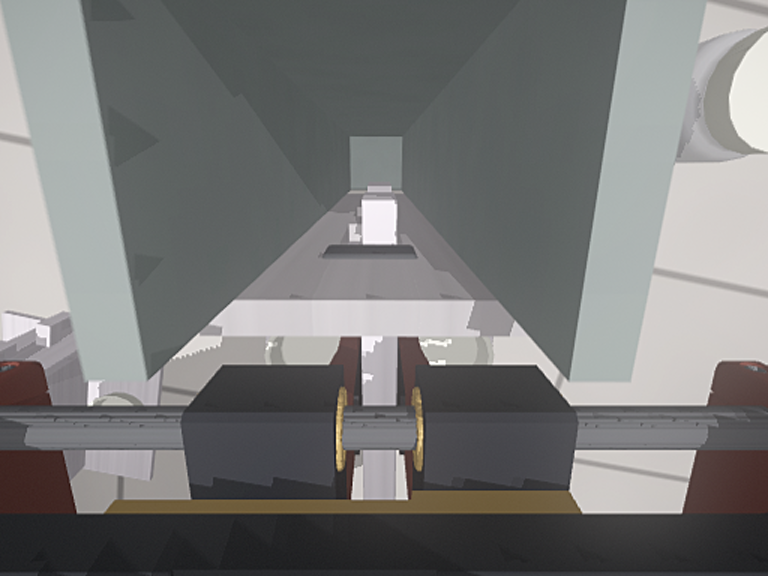

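{"name": "arm_command", "arguments": {"deltas": [[0.002,-0.0006,-0.0005,0],[0.003,0,-0.0005,0],[0.003,0,0,0]]}}

```text
t: 20.7
ee_pos: [566.1, 177.8, 156.9]
orientation: [1.04, 1.27, -1.068]
ft_force: [-13.0, -3.4, 31.0]
width: 11.7
```

```bash
python3 - <<'E'
from h import *
q=[553.25,229.4,1.7745]
need(*place(q,[(-52,0,157.6)])[0],q[2])
snap('wrist','w12')
E
```

```text
t 20.7 pos [566.1 177.8 156.9] camaz 1.7733 camside -1.0 F [-13.   -3.4  31. ] w 11.7 q6 0.12 tilt [ 0.011 -0.03  -0.999]
delta tool mm [-0.7 -2.1 -1.1] norm 2.5
world yaw err 0.0012 -> tool-x turn -0.0012
```

View pics/w12.png

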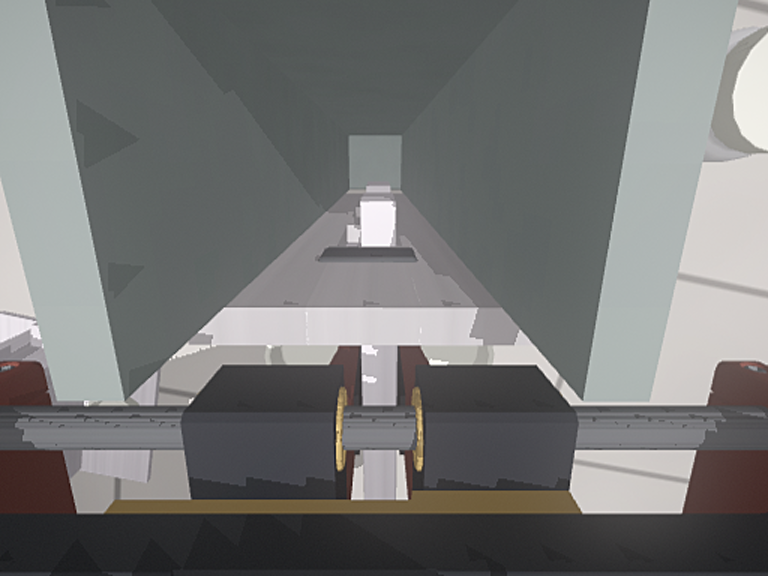

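{"name": "arm_command", "arguments": {"deltas": [[0,-0.002,-0.0005,0],[0,-0.001,0,0],[0,0,0,0]]}}

```text
t: 21.05
ee_pos: [564.1, 177.6, 158.4]
orientation: [1.042, 1.267, -1.065]
ft_force: [0.5, -3.4, -3.4]
width: 11.8
```

```bash
python3 - <<'E'
from h import *
q=[553.25,229.4,1.7745]
need(*place(q,[(-52,0,157.6)])[0],q[2])
c=snap('wrist','w13'); pickle.dump((c,pose()[:2]),open('w13.pkl','wb'))
a=cv2.imread('pics/w13_raw.png')[80:240,190:310]
cv2.imwrite('pics/c13.png',cv2.resize(a,None,fx=3.6,fy=3.6,interpolation=cv2.INTER_CUBIC))
e=-12
for n,P in [('catch rear? front bottom out',[-9,9,221+e]),('front flush',[0,9,221+e]),('plate top rear',[0,20,207]),('strip top back',[5,22,253]),('strip rear catch low',[5,9,221+e]),('strip rear catch hi',[5,9,231+e])]:
    print(n,proj(c,place(q,[P])).round(1), proj(c,place(q,[[P[0],-P[1],P[2]]])).round(1))
E
```

```text
t 21.05 pos [564.1 177.6 158.4] camaz 1.7736 camside -1.0 F [ 0.5 -3.4 -3.4] w 11.8 q6 0.13 tilt [ 0.015 -0.031 -0.999]
delta tool mm [ 0.8 -0.1 -1. ] norm 1.3
world yaw err 0.0009 -> tool-x turn -0.0009
catch rear? front bottom out [[226.  205.5]] [[280.6 205.3]]
front flush [[225.2 179. ]] [[281.4 178.9]]
plate top rear [[192.  177.6]] [[314.3 177.2]]
strip top back [[118.8 217.4]] [[393.  216.3]]
strip rear catch low [[224.7 163.6]] [[281.9 163.5]]
strip rear catch hi [[221.5 170.6]] [[285.9 170.4]]
```

View pics/c13.png

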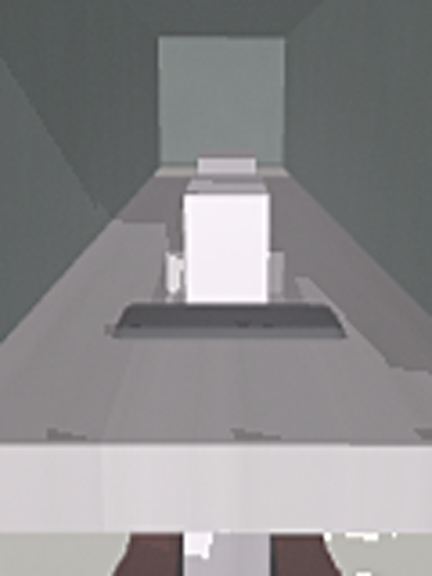

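```bash
python3 - <<'E'
from h import *
q=[553.25,229.4,1.7745]
c,(p,R)=pickle.load(open('w9.pkl','rb'))  # level pose, TCP p
for nm,tp in (('w10',[564.9,172.7,176.1]),('w11',[565.7,178,159.5])):
    d=dict(c); d['t']=c['t']-c['R']@(np.array(tp)-p)
    for x in (5,8,11,14):
        print(nm,x,(proj(d,place(q,[(x,9,219),(x,-9,219),(x,9,209),(x,-9,209)]))*1.5).round(0).tolist())
E
python3 - <<'E'
import cv2
a=cv2.imread('pics/w11_raw.png')[80:240,190:310];b=cv2.imread('pics/w10_raw.png')[80:240,190:310]
import numpy as np
cv2.imwrite('pics/c14.png',cv2.resize(np.hstack([b,a]),None,fx=3.2,fy=3.2,interpolation=cv2.INTER_CUBIC))
E
```

```text
w10 5 [[339.0, 210.0], [418.0, 210.0], [343.0, 207.0], [414.0, 207.0]]
w10 8 [[339.0, 196.0], [418.0, 196.0], [343.0, 194.0], [415.0, 194.0]]
w10 11 [[338.0, 183.0], [419.0, 183.0], [342.0, 182.0], [415.0, 182.0]]
w10 14 [[338.0, 169.0], [419.0, 169.0], [342.0, 170.0], [415.0, 169.0]]
w11 5 [[322.0, 243.0], [415.0, 243.0], [328.0, 236.0], [412.0, 236.0]]
w11 8 [[321.0, 227.0], [416.0, 227.0], [328.0, 222.0], [412.0, 222.0]]
w11 11 [[320.0, 211.0], [416.0, 211.0], [327.0, 208.0], [412.0, 208.0]]
w11 14 [[320.0, 195.0], [416.0, 195.0], [327.0, 193.0], [412.0, 193.0]]
```

View pics/c14.png

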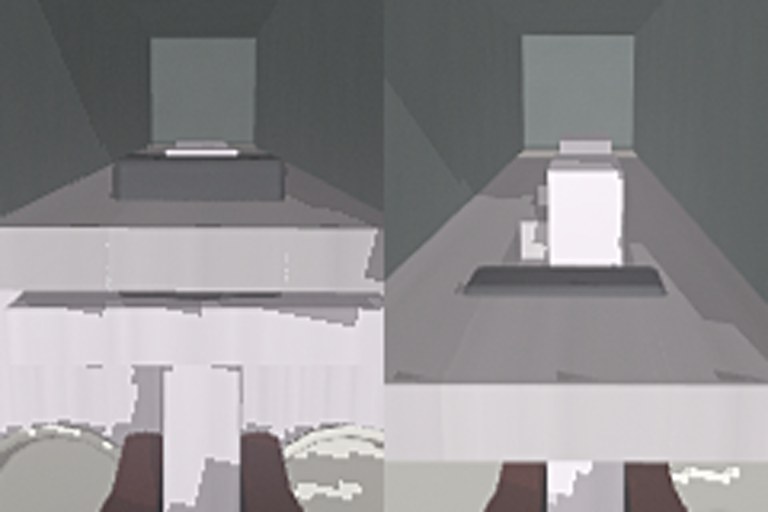

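The wrist view of the catch's rear face shows it at the strip's rear surface. It stuck out about 3 mm further when the catch was pushed in, so the catch has snapped out. The 31 N push on the last press fits a full seat. I'll release now.

{"name": "arm_command", "arguments": {"deltas": [[0.001,0,0,0],[0,0,0,0]]}}

```text
t: 21.3
ee_pos: [564.1, 177.6, 157.3]
orientation: [1.041, 1.267, -1.066]
ft_force: [1.2, -4.4, -1.8]
width: 11.9
```

{"name": "arm_command", "arguments": {"deltas": [[0,0,0,0],[0,0,0,0],[0,0,0,0],[0,0,0,0],[0,0,0,0],[0,0,0,0]], "hand": 0.06}}

```text
t: 21.9
ee_pos: [564.5, 179.8, 157.9]
orientation: [1.044, 1.268, -1.063]
ft_force: [0.2, 0.3, 0.8]
width: 56.4
```

```bash
python3 - <<'E'
from h import *
q=[553.25,229.4,1.7745]
need(*place(q,[(-52-25,0,157.6)])[0],q[2])
snap('wrist','w14')
E
```

```text
t 21.9 pos [564.5 179.8 157.9] camaz 1.7736 camside -1.0 F [0.2 0.3 0.8] w 56.4 q6 0.13 tilt [ 0.015 -0.027 -1.   ]
delta tool mm [ 1.1 -1.  26.1] norm 26.1
world yaw err 0.0009 -> tool-x turn -0.0009
```

View pics/w14.png

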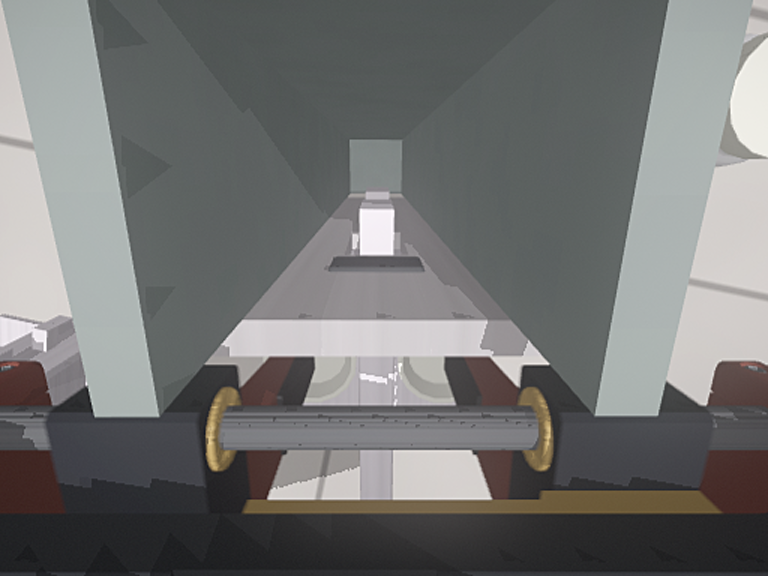

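{"name": "arm_command", "arguments": {"deltas": [[0,-0.001,0.008,0],[0,0,0.01,0],[0,0,0.01,0],[0,0,0.01,0],[-0.015,0,0,0],[-0.02,0,0,0],[-0.02,0,0.005,0],[-0.02,0,0.005,0],[-0.02,0,0.005,0],[-0.02,0,0.005,0]]}}

```text
t: 22.95
ee_pos: [573.0, 120.0, 281.1]
orientation: [1.044, 1.27, -1.068]
ft_force: [0.6, 0.6, -0.6]
width: 59.8
```

{"name": "arm_command", "arguments": {"deltas": [[-0.01,0,0.015,0],[-0.01,0,0.02,0],[0,0,0.02,0],[0,0,0.02,0],[0,0,0.02,0],[0,0,0.02,0],[0,0,0,0]]}}

```text
t: 23.65
ee_pos: [597.8, -1.0, 314.2]
orientation: [1.049, 1.262, -1.062]
ft_force: [-0.7, 0.1, 0.0]
width: 59.8
```

```bash
python3 - <<'E'
from h import *
q=[553.25,229.4,1.7745]
need(*place(q,[(-52-25,0,157.6)])[0],q[2])
C={}
for n in ('wrist','scene','top'): C[n]=snap(n,n+'9')
pickle.dump(C,open('C9.pkl','wb'))
a=cv2.imread('pics/scene9_raw.png')[130:250,270:400]
cv2.imwrite('pics/c15.png',cv2.resize(a,None,fx=5,fy=5,interpolation=cv2.INTER_CUBIC))
E
```

```text
t 23.65 pos [597.8  -1.  314.2] camaz 1.77 camside -1.0 F [-0.7  0.1  0. ] w 59.8 q6 -0.2 tilt [ 0.022 -0.027 -0.999]
delta tool mm [ 1.516e+02 -1.000e-01 -1.624e+02] norm 222.2
world yaw err 0.0045 -> tool-x turn -0.0045
```

View pics/wrist9.png

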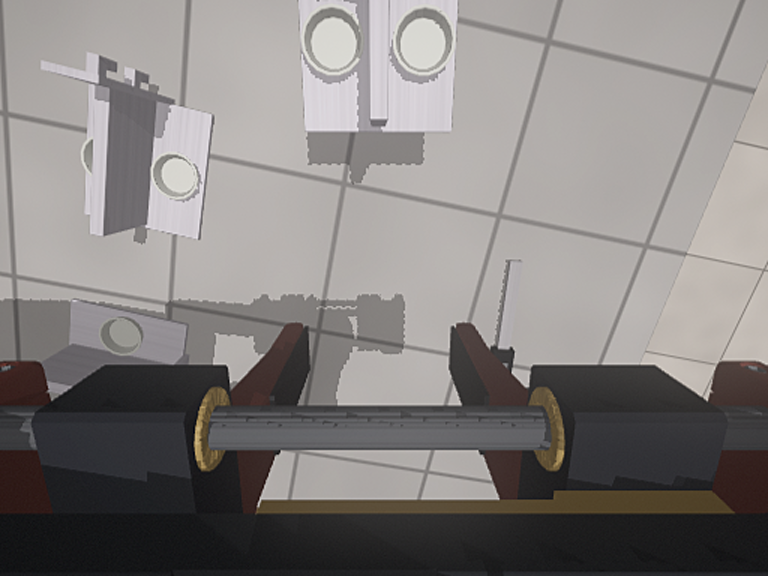

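View pics/c15.png

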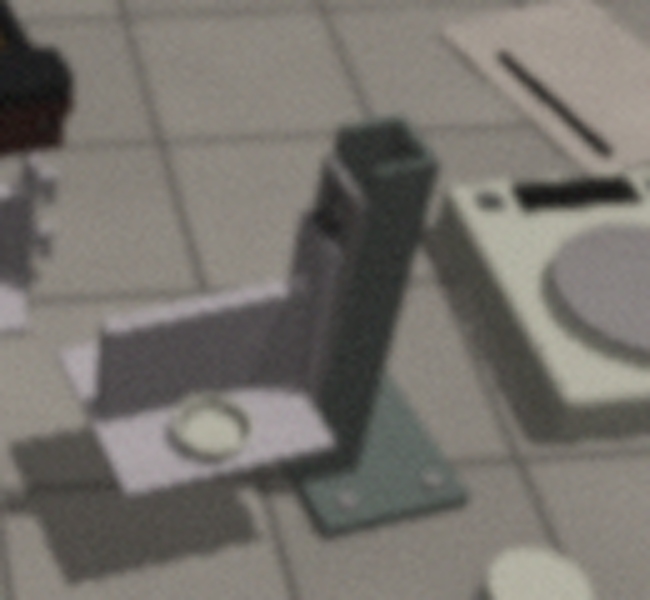

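View pics/top9.png

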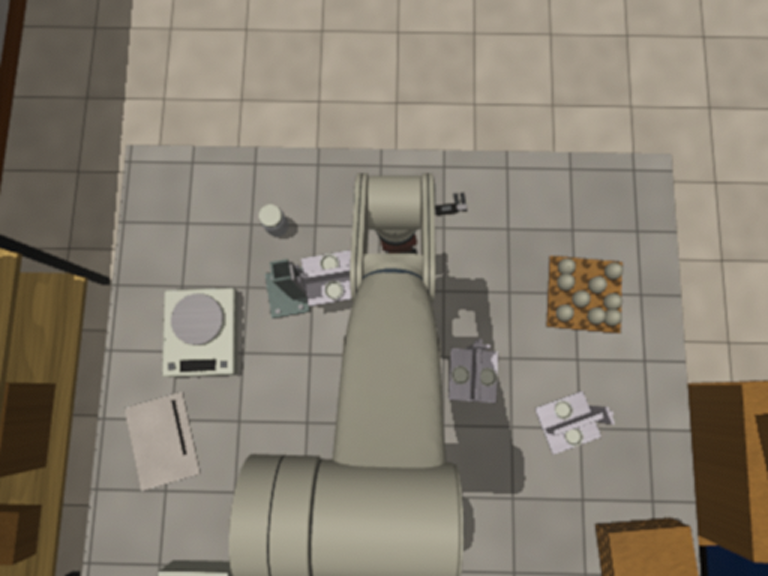

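```bash
python3 - <<'E'
from fe import *
C=pickle.load(open('C9.pkl','rb')); q=[553.25,229.4,1.7745]
s=un([(130,492),(335,440),(98,335),(97,410)],5,270,130); Ps=np.array([(-68,-60,6),(62,-60,6),(-64,-6,82),(-64,-6,6)],float)
w=un([(307,131),(450,131),(371,125),(387,124)],1.5,0,0); Pw=np.array([(-68,60,6),(-68,-60,6),(-64,6,82),(-64,-6,82)],float)
def res(v):
    f=lambda P:Ro.from_euler('ZYX',[v[3],v[4],v[5]]).apply(P)+v[:3]
    return np.r_[proj(C['scene'],f(Ps))-s,proj(C['wrist'],f(Pw))-w].ravel()
o=place(q,[(-67,0,88)])[0]
r=least_squares(res,[*o,q[2],0,0],x_scale=[1,1,1,.01,.01,.01])
print('exp',o,'fit',r.x.round(3),r.fun.round(1))
print('res at ideal',res([*o,q[2],0,0]).round(1))
E
```

```text
exp [566.80395302 163.78528856  88.        ] fit [ 5.67228e+02  1.63234e+02  9.49450e+01  1.77000e+00 -6.70000e-02
 -5.00000e-03] [-0.2  0.4  1.1 -0.6  1.3 -0.2  1.   2.9 -2.3  0.4  1.3  0.5 -1.1 -0.3
  0.9  0.4]
res at ideal [ 0.1  1.   0.7  1.8  3.2  0.2  1.3  3.5 -2.1  0.   0.9 -0.3 -0.7 -6.7
  1.2 -6.1]
```

```bash
python3 -c "
import cv2
a=cv2.imread('pics/wrist9_raw.png')[0:95,195:310]
cv2.imwrite('pics/c16.png',cv2.resize(a,None,fx=6,fy=6,interpolation=cv2.INTER_CUBIC))"
```

```text
(no output)
```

View pics/c16.png

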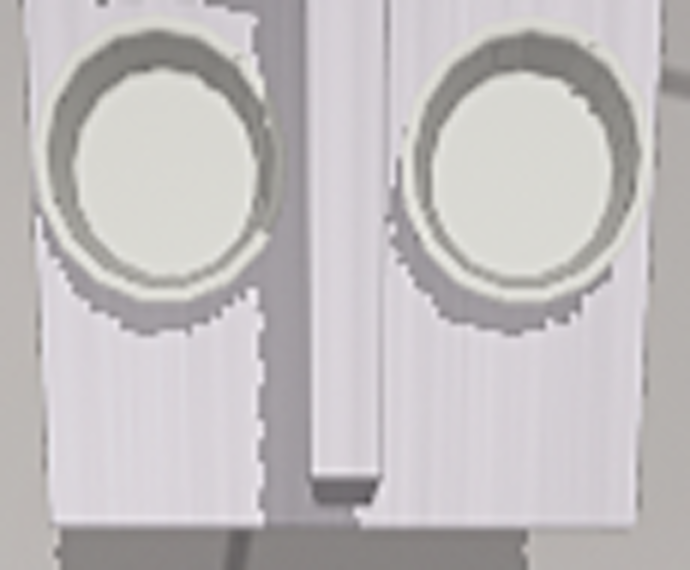

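```bash
python3 - <<'E'
from fe import *
C=pickle.load(open('C9.pkl','rb')); q=[553.25,229.4,1.7745]
s=un([(130,492),(335,440)],5,270,130); Ps=np.array([(-68,-60,6),(62,-60,6)],float)
w=un([(52,524),(636,524),(311,475),(383,475),(319,503),(373,503)],6,195,0); Pw=np.array([(-68,60,6),(-68,-60,6),(-64,6,82),(-64,-6,82),(-64,6,6),(-64,-6,6)],float)
def res(v):
    f=lambda P:Ro.from_euler('ZYX',[v[3],v[4],v[5]]).apply(P)+v[:3]
    return np.r_[proj(C['scene'],f(Ps))-s,proj(C['wrist'],f(Pw))-w].ravel()
o=place(q,[(-67,0,88)])[0]
r=least_squares(res,[*o,q[2],0,0],x_scale=[1,1,1,.01,.01,.01])
print('exp',o,'fit',r.x.round(3),r.fun.round(1))
J=r.jac; print('sd per 0.5px',(0.5*np.sqrt(np.diag(np.linalg.inv(J.T@J)))).round(3))
print('res at ideal',res([*o,q[2],0,0]).round(1))
E
```

```text
exp [566.80395302 163.78528856  88.        ] fit [ 5.67163e+02  1.63907e+02  9.14450e+01  1.77500e+00 -2.80000e-02
 -1.00000e-02] [ 0.2  0.6  1.1  0.6 -0.7  0.3  0.8 -0.1 -0.4  0.1  0.3  0.  -0.7  0.1
  0.2  0. ]
sd per 0.5px [0.511 0.33  1.393 0.006 0.005 0.006]
res at ideal [ 0.1  1.   0.7  1.8 -0.8  0.3  0.2 -0.1  0.  -2.3  0.7 -2.3 -1.   0.1
 -0.1  0.1]
```

```bash
python3 -c "
from h import *
o=ctrl.get_obs(); print(o['t'],o['qvel'].round(3)); print(ctrl.close_job())"
```

```text
23.8 [ 0.016  0.002  0.001 -0.    -0.002  0.   ]
the job is handed in; nothing more can be done
None
```

I hung the holder on the upright and handed the job in at 23.8 s; no verdict was reported. I took the look-alike farthest from the base, about 590 mm away.

- **Strip height:** the wrist camera put the strip about 12 mm below nominal, so I set the entry height to match.
- **Going in:** the force rose to 5 N and then 7 N as the claws entered, which matches the catch spring. The back plate came up against the strip.
- **Seating:** the last press met 31 N upward at the expected seating height. The wrist pictures then showed the catch's rear face back at the strip's inner surface, so it had sprung out. In the scene picture it sits above the back plate.
- **After release:** the force was zero and the gripper was well clear. The camera fit put the back plate within about 1 mm of the strip and of its middle line.
- **Bystanders:** in the last top view the tray, balance and jar were where they started. The arm hid part of the calliper; the part I could see had not moved.

**Where the checks disagreed or were weak:**
- **Height:** the final fit gave the underside at 91 mm (±1.4 mm), against 88 mm expected. Both are inside the 83 to 117 mm limit.
- **Level:** the same fit showed the front sagging about 0.03 rad, probably play in the claws. The limit is 0.08 rad.
- **Arm tilt:** the tool tilted by up to 0.03 rad during quick moves and while pressing. I corrected this before gripping and before insertion, but not after pressing.

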